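Inspect a glue seam with a loupe at the gauge height

TASK

Check the glue seam: lift the blue screw tin by its handle off the glued panel and set it down gently, upright, wholly on the round cork mat, and let go. Then pick up the loupe by its handle and hold it level with its lens centred over the pencil cross on the seam, the lens rim at the height of the red collar on the gauge post. Finish still holding the loupe steady there in the gripper, touching nothing else, and leave the collar and the other things on the bench as they are.

Things in the scene. Friction and masses are not known exactly. Their poses are not given: they have to be found in the camera images.
- cross (a point): centre of the black pencil cross on the glue seam: middle of the top face of the glued panel (90 x 80 mm, top 32 mm above the bench), which is fixed on a plywood board 180 x 130 x 18 mm. x points to the gauge post, whose axis is 85 mm away; y across the seam; z up. The tin stands on the cross at the start
- collar_mid (a point): centre of the red collar (24 mm diameter, 14 mm tall) on the gauge post; its height is the height for the lens. The post is 10 mm thick and its top is 160 mm above the bench
- collar (a joint): height setting of the red collar on the post (m): collar centre is 60 mm above the panel's top face plus this value (0 to 0.05); friction holds it where it is, it weighs 30 g and slips at about 6 N; not to be moved
- mat_top (a point): centre of the top of the round cork mat, 140 mm diameter, 4 mm thick, fixed flat on the bench to one side of the board
- tin_handle (a point): centre of the tin's straight black handle bar, 60 mm long along this frame's x, 14 mm wide (y) and 14 mm tall (z), carried rigidly 118 mm above the tin's underside by a wire arch; 35 mm of free space between bar and lid. Pinch across the bar (along y) from above
- tin_centre (a point): centre of the closed blue tin half-way up its body, 38 mm above its underside; tin 79 mm diameter at the lid and 76 mm at the foot, body with lid 76 mm tall, 125 mm with the handle, 0.35 to 0.7 kg, z up
- tin: the same tin: origin at the centre of its underside, x along the handle bar, z up
- mat: the cork mat: origin under its centre, on the bench
- jig: the plywood board with glued panel and gauge post: origin on the bench 32 mm below the cross, axes as cross
- loupe_handle (a point): middle of the loupe's black handle, 110 mm long (x, towards the lens), 16 wide (y), 20 tall (z up). It lies level across two wooden saddles 88 mm apart, 45 mm above the bench; between them it is free below and beside, down to 8 mm above the bench. Cheeks 6 mm high beside it on the saddles: lift straight up. 0.10 to 0.16 kg, balances about 24 mm from here towards the lens
- lens (a point): centre of the round loupe lens, 95 mm from the handle's middle along +x, in the handle's mid-height; rim 70 mm outer diameter, 8 mm thick; z is the lens axis (up when level)
- loupe: the same loupe: origin and axes as loupe_handle
- rest: the loupe's wooden rest, fixed: base 110 x 50 x 8 mm, saddle tops 35 mm and cheek tops 41 mm above the bench; origin under the handle's middle, x towards the lens
- glue: bystander, leave alone: white glue bottle, 68 mm across, 190 mm tall, standing; origin at its underside
- hammer: bystander, leave alone: hammer with wooden handle, lying; origin at its underside
- pliers: bystander, leave alone: orange-handled pliers, lying; origin at its underside
- goggles: bystander, leave alone: clear safety glasses with blue arms; origin at its underside
- offcut_a: bystander, leave alone: plywood offcut 100 x 70 x 12 mm; origin at its underside
- offcut_b: bystander, leave alone: pine offcut 130 x 50 x 18 mm; origin at its underside
- brads: bystander, leave alone: small white bowl of brads, 80 mm across, 28 mm tall; origin at its underside
Things that resemble listed ones, but are neither listed nor needed, are in the scene too. There is more than one size of the tin; the job needs the smaller. What is shaped like the jig but turquoise is not meant.

How it is judged:
By the outcome, as a careful person would: the job done as asked, in the order asked, and still so for the second after the job is handed in, while the arm keeps its last pose, push and grip.
It also fails if it takes over 59 s, if anything falls off the work surface, if the arm or the gripper's body presses on something with over 40 N, if the wrist force passes 120 N, or if a joint passes its speed limit or range.

ROBOT

A 6-joint arm with a two-finger parallel gripper is mounted at the origin on the work surface. World frame = base frame: x ahead of the robot, y to its left, z up, the work surface at z = 0. Lengths are in m, angles in rad, forces in N, time in s.
With the tool pointing down it reaches from about 0.15 to 0.775 m from the base axis. Payload 6.1 kg.
Tool frame: the origin (TCP) lies at the very end of the fingers, on their centre line; the grasp point (between the pads) lies 19 mm behind it; z points along the fingers, y is the direction in which the jaws open and shut (so a half turn about z gives the same grasp; the last joint's range is limited). The gripper opens to 85 mm and grips with 20 to 120 N. Pads are 22 mm wide; open, the fingers measure 114 mm over their backs; the gripper's body (76 mm by 85 mm) begins 54 mm behind the grasp point. The pads swing forward as they close: fully open they stand 13 mm farther back than shut.
Start: joints at [-1.283, 0.126, -0.04, 1.405, 0, 1.571], TCP at [0.149, -0.503, 0.211] pointing down, gripper open.
Joint ranges: [-2.72, 2.72], [-0.95, 1.95], [-1.27, 1.35], [-1.78, 2.02], [-1.46, 1.47], [-3.14, 3.14]. Speed limits (rad/s): [2.39, 2.39, 3.01, 3.14, 3.14, 3.14].

INTERFACE

Orientations are given as a 3x3 rotation matrix whose columns are the frame's x, y, z axes.
In Python, from cell import bot gives the robot as it stands.
- The arm moves only by the shell command python3 -m pendant 'ROWS' [FORCE]. ROWS is JSON, a list of rows, each an object of numbers: "x", "y", "z": the shift along the tool's x, y, z in units of 0.08 m (1.0 is 0.08 m); "roll": the turn about the tool's z in units of 60 degrees (1.0 is 60 degrees); "fingers": the opening, from -1 (shut) to 1 (fully open). A call has 1 to 8 rows; each row shifts and turns the pose as measured when the row begins, along the tool's axes as they then stand; what a row does not reach is not made up. A row lasts 1/8 s, in which the tool goes at most 62.5 mm and 10.7 degrees, less where a joint would pass 70% of its speed; a pose out of reach is approached as far as the arm can. A call with a number of a shift or a turn outside -1 to 1 is refused whole. A call with a gripper value outside its range is refused whole. The fingers move at their own pace and stop on an object; FORCE is the grip in N (left out, the last holds). Time passes only in rows, so rows that do not move let the fingers close. It gives the time, the measured TCP pose, the force and the opening at its end, in the units of the state.
- bot.get_state(): the state, without advancing time (a new reading comes with each control period).
- bot.read_camera(name): name is "side" or "top"; returns the picture (420x560x3 uint8, red, green, blue); there is no depth.
- bot.camera_info(name): a dict with "fx", "fy", "cx", "cy" (pixels), "origin" and "rotation" of the camera in the world. Camera axes: x right, y up, looking along -z (the intrinsics and any distortion apply to the point x, -y, -z); pixel columns grow to the right and rows downward; lengths in m; the calibration is good to about 2 mm. A picture is of the moment at which its call begins. camera_info takes no time and is no camera call.
- bot.sign_off(): hands the job in, once; it reports no verdict.
The state is a dict: "clock": time; "qpos": joint angles; "joint_vel": joint speeds; "joint_torque": joint torques, N m; "ee_pos": TCP position; "orientation": TCP orientation; "wrist_force": force on the tool from outside, world axes, zero at the start; "ft_torque": the same for the moment, N m; "gripper_width": finger opening in m.
Only numpy, scipy, OpenCV 4.12 (cv2) and the standard library are available. Lean on these libraries where they do the work, as an engineer would, in place of code of your own. Each camera call takes 0.05 s, during which the arm holds its last target.

## Working session

There is one attempt and no reset: what is moved stays moved. The work goes in short steps, Python scripts to look and compute and a shell command to move; the robot and the scene stay as the last step left them, time stands still between calls to the robot, and variables do not carry over. Pictures are saved under pics/ and viewed, and the job is handed in when it is done.

```bash
mkdir -p pics; ls; python3 - <<'E'
from cell import bot
import cv2
s=bot.get_state(); print({k:(v if not hasattr(v,'tolist') else v.tolist()) for k,v in s.items()})
for n in("top","side"):
    im=bot.read_camera(n); cv2.imwrite(f"pics/{n}0.png",im[:,:,::-1]); print(n,bot.camera_info(n))
E
```

```text
pics
{'clock': 0.0, 'qpos': [-1.2829961994583474, 0.12637233520880947, -0.04063800995267022, 1.4053830244473142, 5.55881523740589e-06, 1.5707848631437276], 'joint_vel': [-0.0003567037447816613, 0.0016529602476980185, 0.0008641414322906812, 0.00021377491760197278, 0.00010037001965882149, 0.0014428425874359785], 'joint_torque': [-0.0006920358464412857, -43.59163284301758, 35.29230237007141, 0.017438905779272318, 9.531866453471594e-05, -1.4901897316121904e-05], 'ee_pos': [0.1488926316087455, -0.5029778837048129, 0.2101187750050057], 'orientation': [[0.9588673633706605, 0.2838541505361994, -0.000447979877196082], [0.28385450398310313, -0.9588661380401308, 0.0015329346075320263], [5.57711608183378e-06, -0.001597042071179783, -0.9999987247119461]], 'wrist_force': [-0.7029666361800339, 0.4905168834524536, -0.5320557520721899], 'ft_torque': [-0.010067291024577164, -0.024632563397390554, 0.0025395334682599595], 'gripper_width': 0.08559348959151669}
top {'fx': 402.46758736357407, 'fy': 402.46758736357407, 'cx': 278.17441997090015, 'cy': 207.47901280055135, 'origin': array([ 0.44882537, -0.03461143,  1.39640166]), 'rotation': array([[-0.01942674,  0.99607503, -0.08635474],
       [-0.99979644, -0.01982451, -0.00375091],
       [-0.00544813,  0.08626429,  0.99625739]])}
side {'fx': 511.89245852847256, 'fy': 511.89245852847256, 'cx': 283.56955262792667, 'cy': 213.76365449642202, 'origin': array([-0.30880148,  0.80875057,  0.93361593]), 'rotation': array([[-0.69683568,  0.4135931 , -0.58596995],
       [-0.71722803, -0.39955613,  0.57091054],
       [ 0.00199677,  0.81810491,  0.57506554]])}
```

View pics/top0.png

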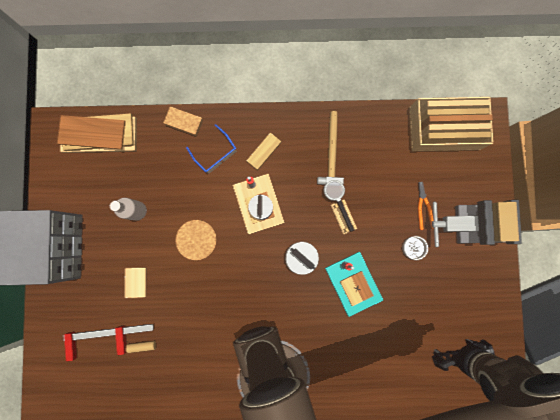

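View pics/side0.png

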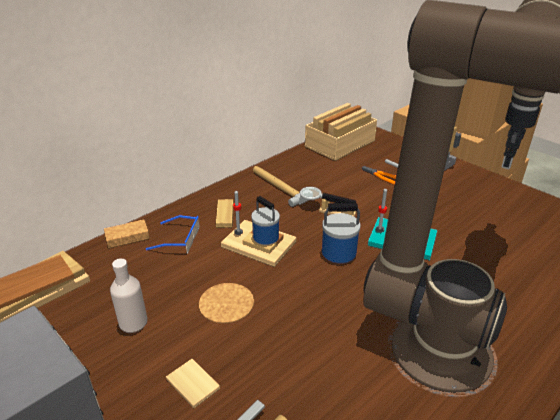

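```bash
python3 - <<'E'
import cv2
def crop(n,x0,y0,x1,y1,o):
    im=cv2.imread(f"pics/{n}0.png")[y0:y1,x0:x1]; s=min(800/im.shape[1],600/im.shape[0]); cv2.imwrite(f"pics/{o}.png",cv2.resize(im,None,fx=s,fy=s,interpolation=cv2.INTER_CUBIC)); print(o,s)
crop("top",225,165,305,225,"t_jig")
crop("top",310,165,390,225,"t_loupe")
crop("side",215,180,295,270,"s_jig") if 0 else crop("side",215,185,303,270,"s_jig")
crop("side",280,170,380,245,"s_loupe")
E
```

```text
t_jig 10.0
t_loupe 10.0
s_jig 7.0588235294117645
s_loupe 8.0
```

View pics/t_jig.png

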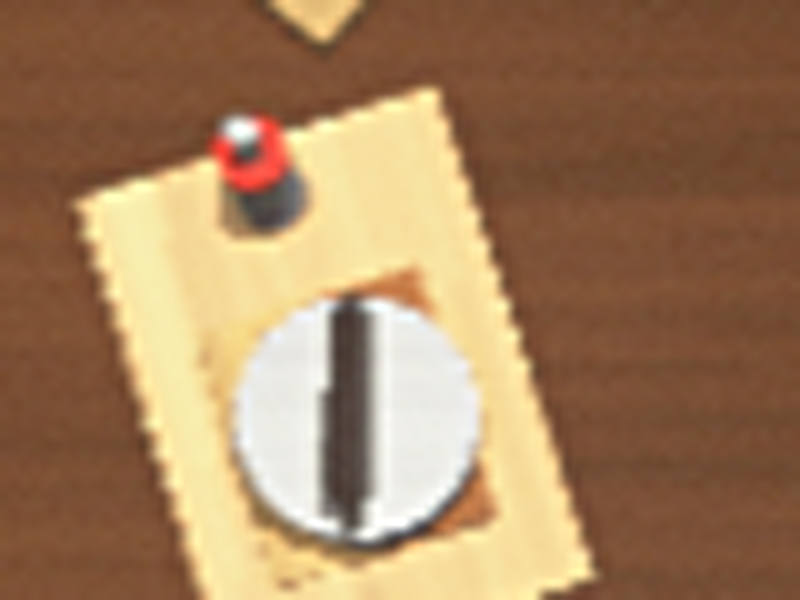

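View pics/t_loupe.png

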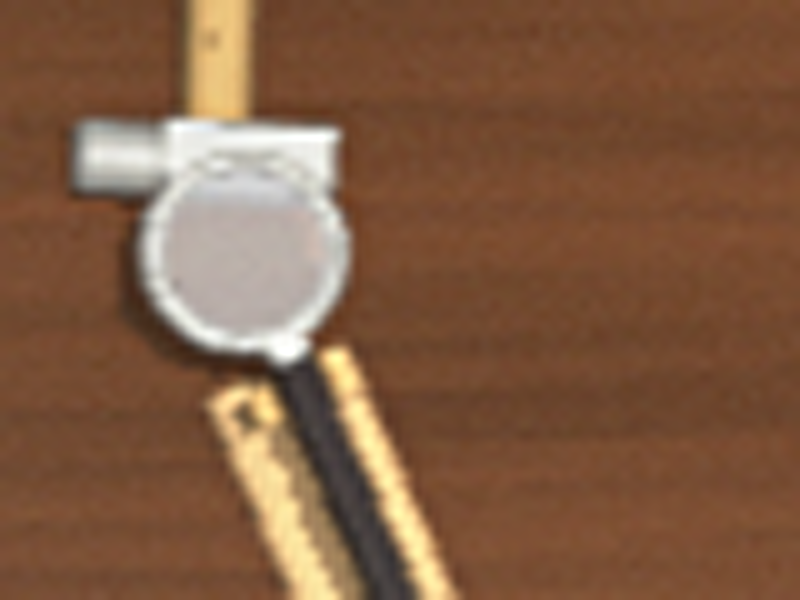

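View pics/s_jig.png

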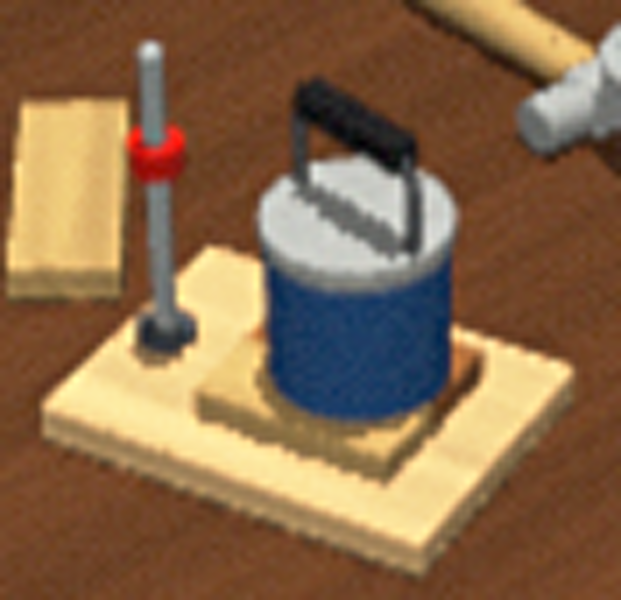

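View pics/s_loupe.png

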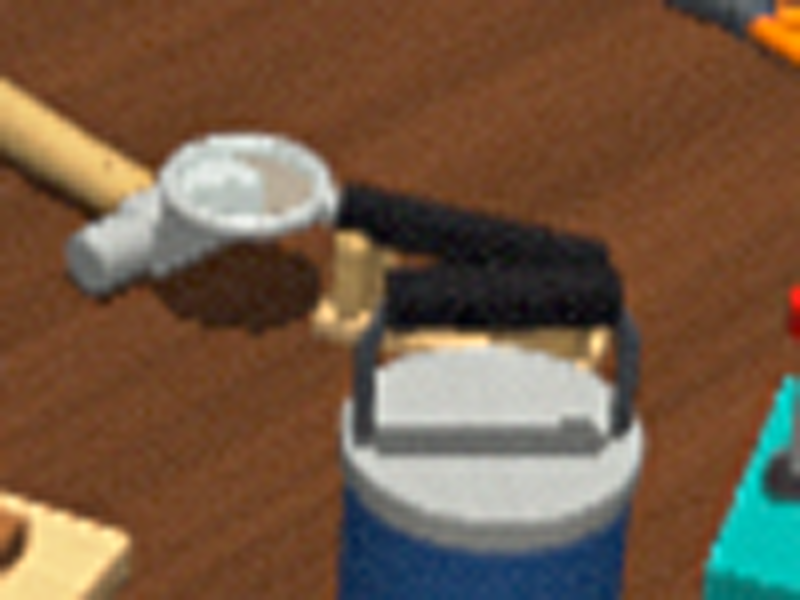

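```bash
python3 - <<'E'
import cv2
def crop(n,x0,y0,x1,y1,o):
    im=cv2.imread(f"pics/{n}0.png")[y0:y1,x0:x1]; s=min(800/im.shape[1],600/im.shape[0]); cv2.imwrite(f"pics/{o}.png",cv2.resize(im,None,fx=s,fy=s,interpolation=cv2.INTER_CUBIC)); print(o,s)
crop("top",300,190,380,250,"t_loupe2")
crop("top",165,205,265,280,"t_mat")
crop("side",180,260,276,332,"s_mat")
E
cat > h.py <<'E'
import numpy as np, cv2
from cell import bot
from scipy.optimize import least_squares
C={n:bot.camera_info(n) for n in("top","side")}
def proj(n,P):
    c=C[n]; p=(np.atleast_2d(P)-c["origin"])@c["rotation"]
    return np.c_[c["cx"]+c["fx"]*p[:,0]/-p[:,2], c["cy"]-c["fy"]*p[:,1]/-p[:,2]]
def ray(n,uv):
    c=C[n]; d=c["rotation"]@np.array([(uv[0]-c["cx"])/c["fx"],-(uv[1]-c["cy"])/c["fy"],-1.]); return c["origin"],d/np.linalg.norm(d)
def plane(n,uv,z):
    o,d=ray(n,uv); return o+d*(z-o[2])/d[2]
def tri(t,s):
    A=np.zeros((3,3));b=np.zeros(3)
    for n,uv in(("top",t),("side",s)):
        o,d=ray(n,uv);M=np.eye(3)-np.outer(d,d);A+=M;b+=M@o
    X=np.linalg.solve(A,b); return X, proj("top",X)[0]-t, proj("side",X)[0]-s
def px(x,y,ox,oy,s): return np.array([(x+.5)/s-.5+ox,(y+.5)/s-.5+oy])
def snap(n,f):
    im=bot.read_camera(n); cv2.imwrite(f"pics/{f}.png",im[:,:,::-1]); return im
def crop(f,x0,y0,x1,y1,o):
    im=cv2.imread(f"pics/{f}.png")[y0:y1,x0:x1]; s=min(800/im.shape[1],600/im.shape[0]); cv2.imwrite(f"pics/{o}.png",cv2.resize(im,None,fx=s,fy=s,interpolation=cv2.INTER_CUBIC)); print(o,s)
E
python3 -c "
print(open('/dev/null').read())
from h import *
print(C['top'].keys())
T=lambda x,y:px(x,y,225,165,10); S=lambda x,y:px(x,y,215,185,7.0588)
for n,t,s in [('cornA',T(75,205),S(45,410)),('cornB',T(435,90),S(210,247)),('cornC',T(597,577),S(575,372)),('posttop',T(240,130),S(150,47)),('collar',T(252,155),S(157,152)),('handle',T(347,412),S(356,125)),
('lens',px(245,253,310,165,10),px(248,187,280,170,8))]:
  X,a,b=tri(t,s); print(n,X.round(4),a.round(2),b.round(2))
"
```

```text
t_loupe2 10.0
t_mat 8.0
s_mat 8.333333333333334

dict_keys(['fx', 'fy', 'cx', 'cy', 'origin', 'rotation'])
cornA [0.6493 0.1284 0.0151] [0.13 0.12] [-0.22 -0.03]
cornB [0.6882 0.0042 0.0147] [-0.21 -0.2 ] [0.33 0.04]
cornC [ 0.5178 -0.0489  0.0124] [-0.13 -0.13] [0.22 0.01]
posttop [0.6512 0.0603 0.1599] [-0.03 -0.03] [0.05 0.01]
collar [0.6511 0.0603 0.1096] [0. 0.] [-0. -0.]
handle [0.5638 0.0292 0.1503] [-0.12 -0.12] [0.19 0.02]
lens [ 0.6225 -0.2198  0.0423] [-0.04 -0.04] [0.06 0.  ]
```

View pics/t_loupe2.png

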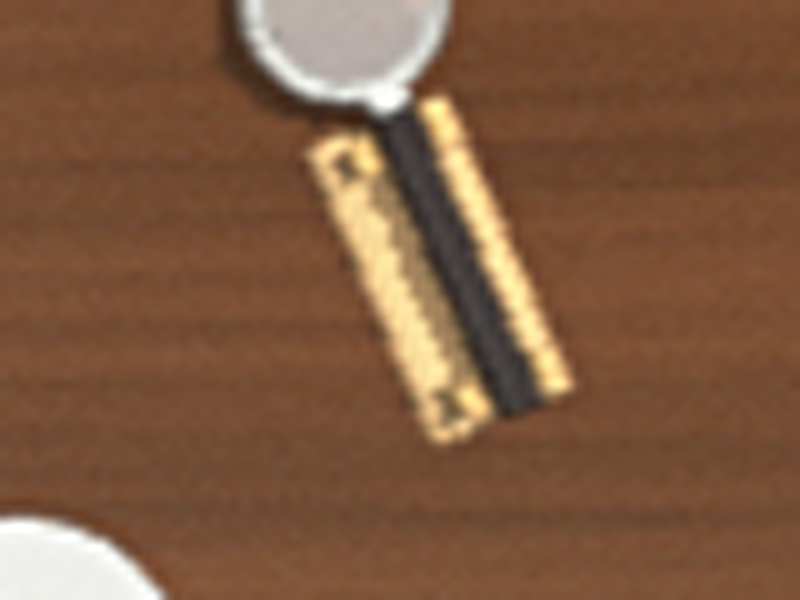

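View pics/t_mat.png

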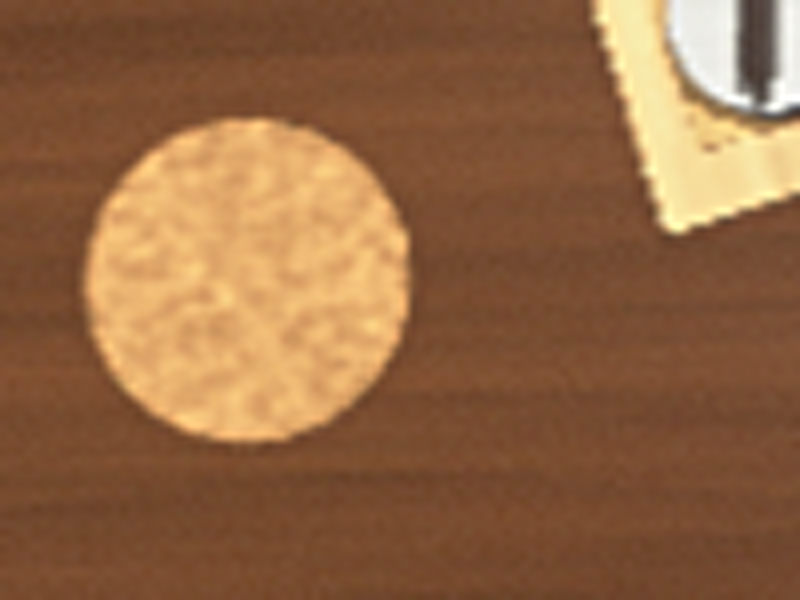

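View pics/s_mat.png

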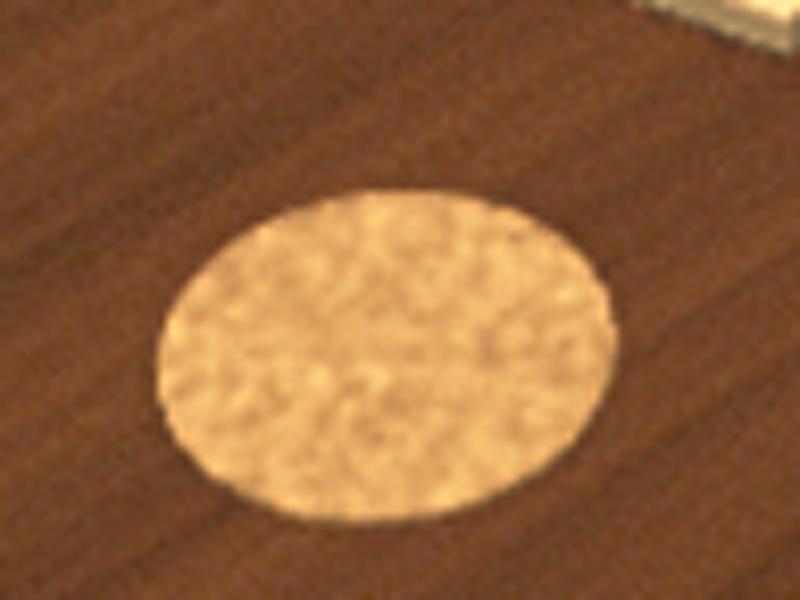

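```bash
python3 - <<'E'
from h import *
T=lambda x,y:px(x,y,300,190,10)
a=plane("top",T(398,115),.055);b=plane("top",T(520,405),.055);m=(a+b)/2
l=plane("top",px(245,253,310,165,10),.049)
print(a,b,np.linalg.norm(a-b),m,l)
d=(a-b)[:2];print("handle yaw",np.degrees(np.arctan2(d[1],d[0])), "hdl mid->lens",np.degrees(np.arctan2(*(l-m)[1::-1])),np.linalg.norm((l-m)[:2]))
# handle line in side: visible top end (345,187)-(600,240) crop
S=lambda x,y:px(x,y,280,170,8)
for z in(.045,.055):print(z,plane("side",S(345,200),z),plane("side",S(605,240),z))
# mat
print("mat",plane("top",px(248,279,165,205,8),.004),plane("side",px(388,354,180,260,8.3333),.004))
for z in [.004]:
  print(tri(px(248,279,165,205,8),px(388,354,180,260,8.3333)))
# tin handle ends
T=lambda x,y:px(x,y,225,165,10); S=lambda x,y:px(x,y,215,185,7.0588)
for t,s in[((347,298),(308,93)),((346,528),(403,155))]:print(tri(T(*t),S(*s)))
t=T(347,298);u=T(346,528)
print(plane("top",t,.157),plane("top",u,.157))
# lid circle centre z=.108
print("lid",plane("top",T(357,420),.108),plane("side",S(358,222),.108))
X=plane("top",T(357,420),.108)
E
```

```text
[ 0.58261849 -0.23471693  0.055     ] [ 0.48490292 -0.27209948  0.055     ] 0.10462211374267524 [ 0.53376071 -0.2534082   0.055     ] [ 0.62150165 -0.21899989  0.049     ]
handle yaw 20.935097072845487 hdl mid->lens 21.413025817454546 0.0942465151653703
0.045 [ 0.58635738 -0.2374012   0.045     ] [ 0.4958943  -0.28951133  0.045     ]
0.055 [ 0.57628375 -0.22562837  0.055     ] [ 0.4868387  -0.27715208  0.055     ]
mat [0.46445553 0.2579724  0.004     ] [0.46052338 0.26176622 0.004     ]
(array([ 0.46449638,  0.25896363, -0.00078243]), array([0.00395484, 0.00363751]), array([-0.00725347, -0.00084408]))
(array([0.59793277, 0.02701458, 0.14835519]), array([0.43896598, 0.43225841]), array([-0.68424353, -0.07856739]))
(array([0.52959803, 0.03196353, 0.15391469]), array([-0.81069979, -0.80494188]), array([1.3035432 , 0.11047235]))
[0.59827611 0.02792802 0.157     ] [0.5268603  0.02933448 0.157     ]
lid [0.56464666 0.02779238 0.108     ] [0.56002322 0.03336554 0.108     ]
```

```bash
cat > plan.py <<'E'
# usage: plan.py x y z yaw_deg : remaining move in tool units
import sys; from h import *
x,y,z,yaw=map(float,sys.argv[1:5])
s=bot.get_state();R=np.array(s["orientation"]);p=np.array(s["ee_pos"])
d=R.T@(np.array([x,y,z])-p)/.08
cy=np.degrees(np.arctan2(R[1,0],R[0,0]));w=(yaw-cy+180)%360-180
print("clock",round(s["clock"],2),"p",p.round(4),"yaw",round(cy,2),"tilt",R[:,2].round(4),"F",np.round(s["wrist_force"],1),"w",round(s["gripper_width"],4))
print("units x,y,z",d.round(3),"dist mm",round(np.linalg.norm(d)*80,1),"roll",round(-w/60,3),"q",np.round(s["qpos"],2))
E
python3 -m pendant '[{"z":-0.2,"roll":-0.17},{"z":-0.3,"roll":-0.17},{"z":-0.3,"roll":-0.17},{"z":-0.3,"roll":-0.17},{"z":-0.3,"roll":-0.17},{"z":-0.2,"roll":-0.17},{"roll":-0.17},{"roll":-0.17}]'
python3 plan.py 0.5635 0.029 0.30 178
```

```text
clock 0.1 p [ 0.1489 -0.503   0.2102] yaw 16.49 tilt [-4.0e-04  1.4e-03 -1.0e+00] F [-0.3  0.2 -0.8] w 0.0853
units x,y,z [ 6.857 -4.907 -1.115] dist mm 680.4 roll -2.692 q [-1.28  0.13 -0.04  1.41  0.    1.57]validation failed for argument at $[0]...
```

```bash
python3 -m pendant '[{"x":0,"y":0,"z":-0.2,"roll":-0.17,"fingers":1},{"x":0,"y":0,"z":-0.3,"roll":-0.17,"fingers":1},{"x":0,"y":0,"z":-0.3,"roll":-0.17,"fingers":1},{"x":0,"y":0,"z":-0.3,"roll":-0.17,"fingers":1},{"x":0,"y":0,"z":-0.3,"roll":-0.17,"fingers":1},{"x":0,"y":0,"z":-0.2,"roll":-0.17,"fingers":1},{"x":0,"y":0,"z":0,"roll":-0.17,"fingers":1},{"x":0,"y":0,"z":0,"roll":-0.17,"fingers":1}]'
python3 plan.py 0.5635 0.029 0.30 178
```

```text
clock: 1.1
ee_pos: [0.1486, -0.502, 0.3384]
orientation: [[-0.187, 0.982, -0.003], [0.982, 0.187, 0.009], [0.01, -0.001, -1.0]]
wrist_force: [-0.3, -0.6, 0.1]
gripper_width: 0.0854
clock 1.1 p [ 0.1486 -0.502   0.3384] yaw 100.77 tilt [-0.0028  0.0093 -1.    ] F [-0.3 -0.6  0.1] w 0.0854
units x,y,z [5.546 6.336 0.527] dist mm 675.0 roll -1.287 q [-1.28  0.17  0.3   1.71 -0.    0.1 ]
```

```bash
python3 -m pendant '[{"x":0.46,"y":0.53,"z":0,"roll":-0.16,"fingers":1},{"x":0.37,"y":0.6,"z":0,"roll":-0.16,"fingers":1},{"x":0.26,"y":0.65,"z":0,"roll":-0.16,"fingers":1},{"x":0.15,"y":0.68,"z":0,"roll":-0.16,"fingers":1},{"x":0.03,"y":0.7,"z":0,"roll":-0.16,"fingers":1},{"x":-0.08,"y":0.7,"z":0,"roll":-0.16,"fingers":1},{"x":-0.2,"y":0.67,"z":0,"roll":-0.16,"fingers":1},{"x":-0.31,"y":0.63,"z":0,"roll":-0.16,"fingers":1}]'
python3 plan.py 0.5635 0.029 0.30 178
```

```text
clock: 2.1
ee_pos: [0.4247, -0.1363, 0.3374]
orientation: [[-1.0, 0.006, -0.006], [0.006, 1.0, 0.014], [0.006, 0.014, -1.0]]
wrist_force: [0.5, -0.7, -0.6]
gripper_width: 0.0854
clock 2.1 p [ 0.4247 -0.1363  0.3374] yaw 179.67 tilt [-0.0056  0.0141 -0.9999] F [ 0.5 -0.7 -0.6] w 0.0854
units x,y,z [-1.726  2.07   0.487] dist mm 219.1 roll 0.028 q [-0.32  0.02  0.12  1.69  0.01 -0.31]
```

```bash
python3 -m pendant '[{"x":-0.5,"y":0.6,"z":0.1,"roll":0.03,"fingers":1},{"x":-0.5,"y":0.6,"z":0.1,"roll":0,"fingers":1},{"x":-0.4,"y":0.5,"z":0.1,"roll":0,"fingers":1},{"x":-0.3,"y":0.35,"z":0.1,"roll":0,"fingers":1},{"x":0,"y":0,"z":0,"roll":0,"fingers":1}]'
python3 plan.py 0.5635 0.029 0.20 178
```

```text
clock: 2.72
ee_pos: [0.5666, 0.0306, 0.3033]
orientation: [[-0.999, 0.031, -0.01], [0.03, 0.999, 0.013], [0.01, 0.013, -1.0]]
wrist_force: [0.6, -0.9, 0.5]
gripper_width: 0.0853
clock 2.73 p [0.5666 0.0306 0.3033] yaw 178.26 tilt [-0.0098  0.0133 -0.9999] F [ 0.6 -0.9  0.5] w 0.0853
units x,y,z [ 0.025 -0.038  1.291] dist mm 103.4 roll 0.004 q [0.05 0.24 0.3  1.64 0.01 0.08]
```

```bash
python3 -m pendant '[{"x":0.025,"y":-0.04,"z":0.5,"roll":0,"fingers":1},{"x":0,"y":0,"z":0.5,"roll":0,"fingers":1},{"x":0,"y":0,"z":0.3,"roll":0,"fingers":1},{"x":0,"y":0,"z":0,"roll":0,"fingers":1}]'
python3 plan.py 0.5635 0.029 0.131 178
python3 -c "
from h import *
snap('side','s1');crop('s1',200,150,320,240,'s1c');snap('top','t1');crop('t1',225,165,305,225,'t1c')"
```

```text
clock: 3.22
ee_pos: [0.5616, 0.0266, 0.1971]
orientation: [[-0.999, 0.032, -0.01], [0.032, 0.999, 0.012], [0.011, 0.012, -1.0]]
wrist_force: [0.1, 0.2, -0.1]
gripper_width: 0.0853
clock 3.23 p [0.5616 0.0266 0.1971] yaw 178.19 tilt [-0.0104  0.0121 -0.9999] F [ 0.1  0.2 -0.1] w 0.0853
units x,y,z [-0.032  0.021  0.826] dist mm 66.1 roll 0.003 q [0.04 0.21 0.03 1.4  0.01 0.07]
s1c 6.666666666666667
t1c 10.0
```

View pics/s1c.png

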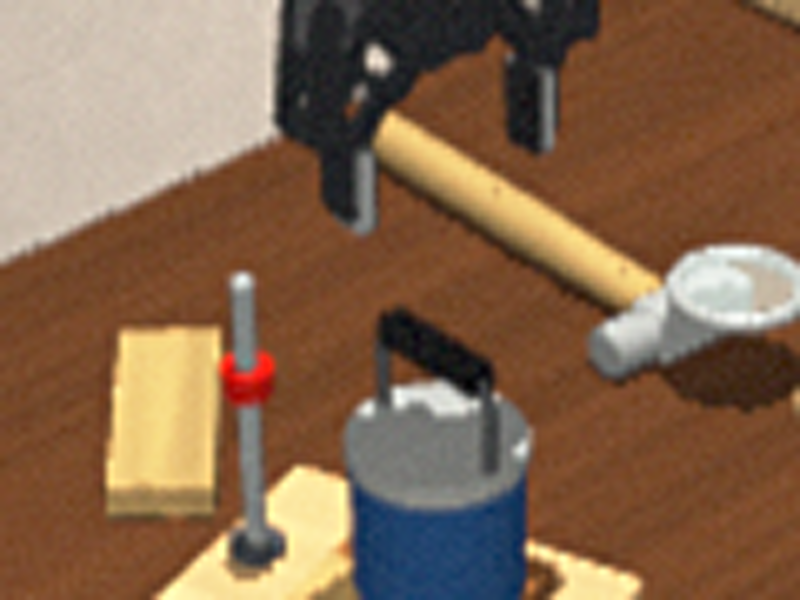

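View pics/t1c.png

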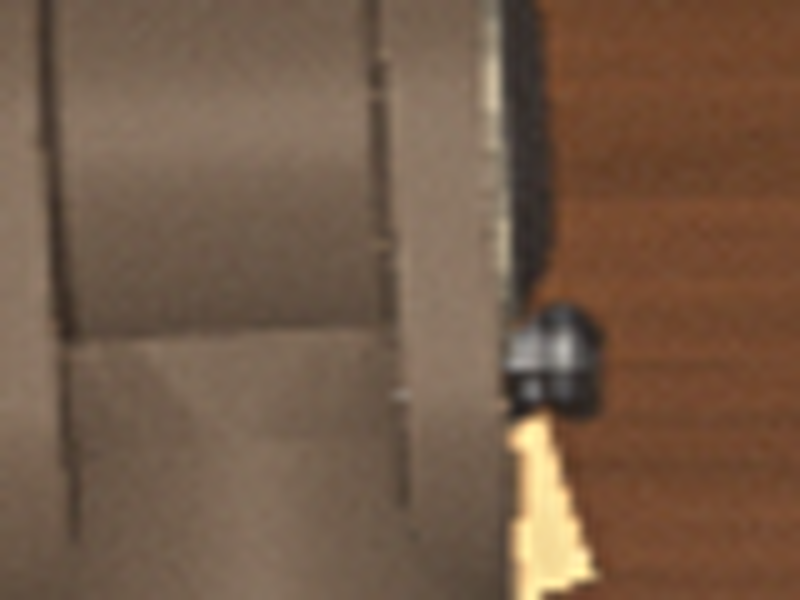

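```bash
python3 -c "
from h import *
c=np.array([.5635,.029,.15])
for y in(-10,-5,-2,2,6):
  a=np.radians(y);d=np.array([np.cos(a),np.sin(a),0])*.03
  q=proj('side',np.array([c+d,c-d]));v=q[1]-q[0];print(y,q.round(1).tolist(),np.degrees(np.arctan2(v[1],v[0])), np.degrees(np.arctan2(60,85)))
"
python3 -m pendant '[{"x":-0.03,"y":0.02,"z":0.4,"roll":0,"fingers":1},{"x":0,"y":0,"z":0.3,"roll":0,"fingers":1},{"x":0,"y":0,"z":0.12,"roll":0,"fingers":1},{"x":0,"y":0,"z":0,"roll":0,"fingers":1}]' 40
python3 plan.py 0.5635 0.029 0.131 178
```

```text
-10 [[259.5, 197.4], [271.3, 207.5]] 40.6549265492293 35.21759296819271
-5 [[258.8, 197.7], [272.1, 207.2]] 35.39460347361503 35.21759296819271
-2 [[258.3, 197.9], [272.5, 207.0]] 32.49190010253204 35.21759296819271
2 [[257.8, 198.2], [273.1, 206.7]] 28.881612434391783 35.21759296819271
6 [[257.2, 198.5], [273.6, 206.3]] 25.53273999416502 35.21759296819271
clock: 3.82
ee_pos: [0.569, 0.0282, 0.14]
orientation: [[-0.999, 0.033, 0.005], [0.033, 0.999, 0.013], [-0.005, 0.013, -1.0]]
wrist_force: [1.2, 0.7, 0.1]
gripper_width: 0.0855
clock 3.83 p [0.569  0.0282 0.14  ] yaw 178.11 tilt [ 0.0049  0.0127 -0.9999] F [1.2 0.7 0.1] w 0.0855
units x,y,z [0.069 0.007 0.112] dist mm 10.6 roll 0.002 q [ 0.04  0.21 -0.09  1.26  0.01  0.08]
```

```bash
python3 -m pendant '[{"x":0.07,"y":0.01,"z":0.11,"roll":0.03,"fingers":1},{"x":0,"y":0,"z":0,"roll":0,"fingers":1},{"x":0,"y":0,"z":0,"roll":0,"fingers":0}]' 50
python3 plan.py 0.5635 0.029 0.131 178
python3 -m pendant '[{"x":0,"y":0,"z":0,"roll":0,"fingers":-1},{"x":0,"y":0,"z":0,"roll":0,"fingers":-1},{"x":0,"y":0,"z":0,"roll":0,"fingers":-1},{"x":0,"y":0,"z":0,"roll":0,"fingers":-1},{"x":0,"y":0,"z":0,"roll":0,"fingers":-1},{"x":0,"y":0,"z":0,"roll":0,"fingers":-1}]' 50
python3 plan.py 0.5635 0.029 0.131 178
```

```text
clock: 4.2
ee_pos: [0.5644, 0.0293, 0.1334]
orientation: [[-0.998, 0.067, 0.009], [0.067, 0.998, 0.013], [-0.008, 0.013, -1.0]]
wrist_force: [-0.3, 0.1, -0.4]
gripper_width: 0.0699
clock 4.2 p [0.5644 0.0293 0.1334] yaw 176.18 tilt [ 0.0089  0.0128 -0.9999] F [-0.3  0.1 -0.4] w 0.0699
units x,y,z [ 0.011 -0.005  0.03 ] dist mm 2.6 roll -0.03 q [ 0.04  0.2  -0.12  1.24  0.01  0.11]
clock: 4.95
ee_pos: [0.5648, 0.0295, 0.1342]
orientation: [[-0.998, 0.066, 0.01], [0.066, 0.998, 0.013], [-0.009, 0.014, -1.0]]
wrist_force: [-0.4, -0.1, 0.2]
gripper_width: 0.0112
clock 4.95 p [0.5648 0.0295 0.1342] yaw 176.19 tilt [ 0.0099  0.013  -0.9999] F [-0.4 -0.1  0.2] w 0.0112
units x,y,z [ 0.016 -0.007  0.04 ] dist mm 3.5 roll -0.03 q [ 0.05  0.2  -0.12  1.24  0.01  0.11]
```

```bash
python3 -m pendant '[{"x":0,"y":0,"z":0,"roll":0,"fingers":-1},{"x":0,"y":0,"z":0,"roll":0,"fingers":-1}]' 60
python3 -c "
from h import *
snap('side','s2');crop('s2',220,160,300,220,'s2c')"
```

```text
clock: 5.2
ee_pos: [0.5648, 0.0294, 0.1343]
orientation: [[-0.998, 0.066, 0.01], [0.066, 0.998, 0.013], [-0.009, 0.014, -1.0]]
wrist_force: [0.6, 0.2, 0.7]
gripper_width: 0.0112
s2c 10.0
```

View pics/s2c.png

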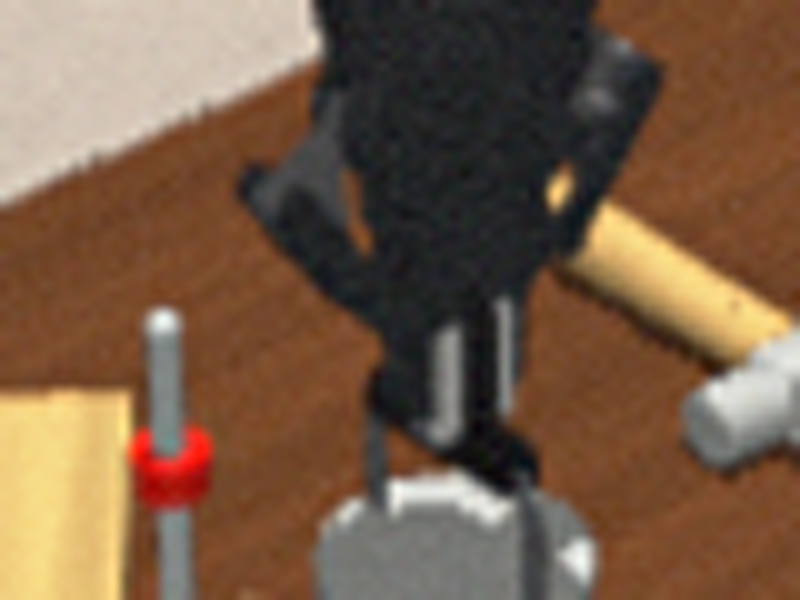

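```bash
python3 -m pendant '[{"x":0,"y":0,"z":-0.1,"roll":0,"fingers":-1},{"x":0,"y":0,"z":-0.2,"roll":0,"fingers":-1},{"x":0,"y":0,"z":-0.25,"roll":0,"fingers":-1},{"x":0,"y":0,"z":-0.25,"roll":0,"fingers":-1},{"x":0,"y":0,"z":-0.15,"roll":0,"fingers":-1},{"x":0,"y":0,"z":0,"roll":0,"fingers":-1}]' 60
python3 plan.py 0.464 0.258 0.21 178
python3 -c "
from h import *
snap('side','s3');crop('s3',180,140,320,245,'s3c')"
```

```text
clock: 6.0
ee_pos: [0.5629, 0.0281, 0.2136]
orientation: [[-0.998, 0.067, 0.006], [0.067, 0.998, 0.012], [-0.005, 0.013, -1.0]]
wrist_force: [-0.2, -0.1, -3.6]
gripper_width: 0.0105
clock 6.0 p [0.5629 0.0281 0.2136] yaw 176.17 tilt [ 0.0063  0.0125 -0.9999] F [-0.2 -0.1 -3.6] w 0.0105
units x,y,z [1.426 2.784 0.073] dist mm 250.3 roll -0.03 q [0.04 0.19 0.05 1.42 0.01 0.11]
s3c 5.714285714285714
```

View pics/s3c.png

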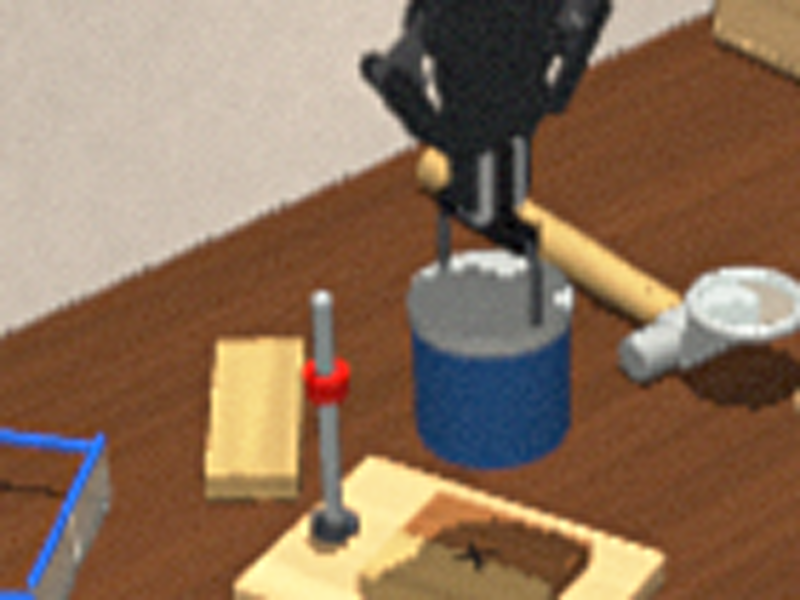

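```bash
python3 -m pendant '[{"x":0.15,"y":0.3,"z":0,"roll":0,"fingers":-1},{"x":0.3,"y":0.55,"z":0,"roll":0,"fingers":-1},{"x":0.35,"y":0.65,"z":0,"roll":0,"fingers":-1},{"x":0.3,"y":0.6,"z":0,"roll":0,"fingers":-1},{"x":0.2,"y":0.4,"z":0,"roll":0,"fingers":-1},{"x":0.1,"y":0.2,"z":0,"roll":0,"fingers":-1},{"x":0,"y":0,"z":0,"roll":0,"fingers":-1},{"x":0,"y":0,"z":0,"roll":0,"fingers":-1}]' 60
python3 plan.py 0.464 0.258 0.106 176
python3 -c "
from h import *
snap('side','s4');crop('s4',140,140,320,275,'s4c')"
```

```text
clock: 7.05
ee_pos: [0.4602, 0.2558, 0.2073]
orientation: [[-0.998, 0.069, -0.005], [0.069, 0.998, 0.008], [0.006, 0.008, -1.0]]
wrist_force: [0.4, -0.4, -3.9]
gripper_width: 0.0107
clock 7.05 p [0.4602 0.2558 0.2073] yaw 176.07 tilt [-0.0051  0.008  -1.    ] F [ 0.4 -0.4 -3.9] w 0.0107
units x,y,z [-0.053  0.021  1.266] dist mm 101.4 roll 0.001 q [ 0.5   0.13 -0.04  1.4   0.01  0.57]
s4c 4.444444444444445
```

View pics/s4c.png

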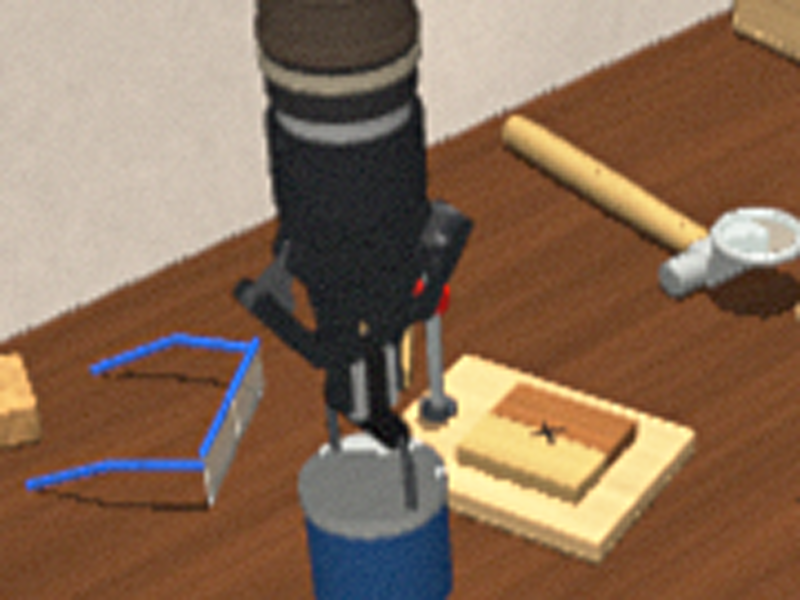

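Tin is carried upright; the cross at about (550,432) in the crop. Descending over the mat, stopping about 10 mm short.

```bash
python3 -m pendant '[{"x":-0.05,"y":0.02,"z":0.2,"roll":0,"fingers":-1},{"x":0,"y":0,"z":0.3,"roll":0,"fingers":-1},{"x":0,"y":0,"z":0.3,"roll":0,"fingers":-1},{"x":0,"y":0,"z":0.2,"roll":0,"fingers":-1},{"x":0,"y":0,"z":0.1,"roll":0,"fingers":-1},{"x":0,"y":0,"z":0,"roll":0,"fingers":-1}]' 60
python3 plan.py 0.464 0.258 0.106 176
python3 -c "
from h import *
snap('side','s5');crop('s5',140,180,320,315,'s5c')"
```

```text
clock: 7.85
ee_pos: [0.4659, 0.2534, 0.1113]
orientation: [[-0.997, 0.076, -0.007], [0.076, 0.997, 0.006], [0.008, 0.005, -1.0]]
wrist_force: [-0.6, -0.7, -4.8]
gripper_width: 0.0106
clock 7.85 p [0.4659 0.2534 0.1113] yaw 175.63 tilt [-0.0073  0.006  -1.    ] F [-0.6 -0.7 -4.8] w 0.0106
units x,y,z [0.027 0.055 0.067] dist mm 7.3 roll -0.006 q [ 0.49  0.16 -0.22  1.2   0.01  0.57]
s5c 4.444444444444445
```

View pics/s5c.png

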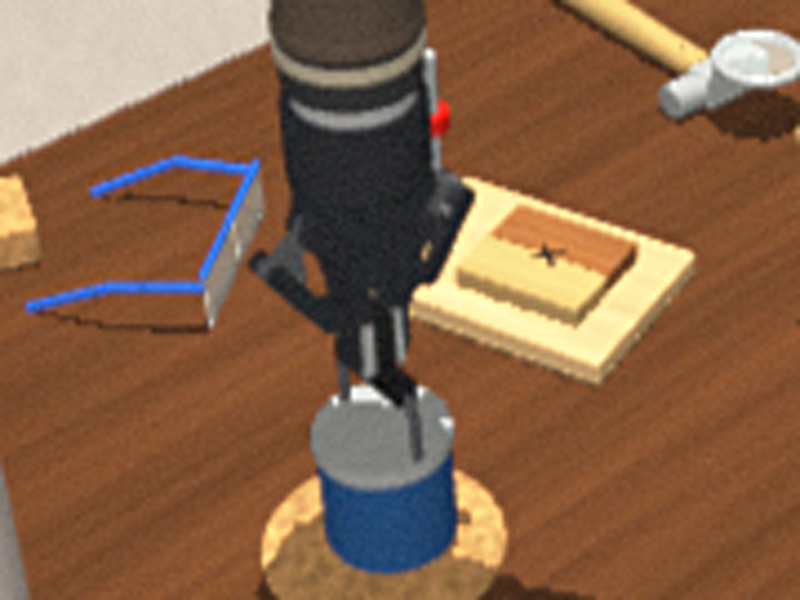

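```bash
python3 -m pendant '[{"x":0.03,"y":0.05,"z":0.02,"roll":0,"fingers":-1},{"x":0,"y":0,"z":0.02,"roll":0,"fingers":-1},{"x":0,"y":0,"z":0.01,"roll":0,"fingers":-1}]' 60
python3 plan.py 0.464 0.258 0.106 176
```

```text
clock: 8.28
ee_pos: [0.465, 0.2586, 0.1094]
orientation: [[-0.997, 0.076, -0.004], [0.076, 0.997, 0.008], [0.004, 0.008, -1.0]]
wrist_force: [0.5, 0.2, -3.6]
gripper_width: 0.0107
clock 8.28 p [0.465  0.2586 0.1094] yaw 175.64 tilt [-0.0038  0.0079 -1.    ] F [ 0.5  0.2 -3.6] w 0.0107
units x,y,z [ 0.011 -0.009  0.042] dist mm 3.6 roll -0.006 q [ 0.5   0.16 -0.23  1.19  0.01  0.58]
```

```bash
python3 -m pendant '[{"x":0,"y":0,"z":0.03,"roll":0,"fingers":-1},{"x":0,"y":0,"z":0.03,"roll":0,"fingers":-1},{"x":0,"y":0,"z":0,"roll":0,"fingers":-1}]' 60
python3 plan.py 0.464 0.258 0.106 176
python3 -m pendant '[{"x":0,"y":0,"z":0.03,"roll":0,"fingers":-1},{"x":0,"y":0,"z":0,"roll":0,"fingers":-1}]' 60
python3 plan.py 0.464 0.258 0.106 176
```

```text
clock: 8.65
ee_pos: [0.4656, 0.2594, 0.1072]
orientation: [[-0.997, 0.076, -0.001], [0.076, 0.997, 0.01], [0.001, 0.01, -1.0]]
wrist_force: [-0.3, -0.5, -3.2]
gripper_width: 0.0107
clock 8.65 p [0.4656 0.2594 0.1072] yaw 175.66 tilt [-6.000e-04  1.000e-02 -9.999e-01] F [-0.3 -0.5 -3.2] w 0.0107
units x,y,z [ 0.019 -0.019  0.014] dist mm 2.4 roll -0.006 q [ 0.5   0.16 -0.23  1.18  0.01  0.58]
clock: 8.9
ee_pos: [0.4661, 0.2599, 0.1068]
orientation: [[-0.997, 0.076, 0.002], [0.076, 0.997, 0.012], [-0.001, 0.012, -1.0]]
wrist_force: [0.6, -0.3, -3.2]
gripper_width: 0.0106
clock 8.9 p [0.4661 0.2599 0.1068] yaw 175.66 tilt [ 0.0016  0.0119 -0.9999] F [ 0.6 -0.3 -3.2] w 0.0106
units x,y,z [ 0.024 -0.026  0.01 ] dist mm 2.9 roll -0.006 q [ 0.5   0.16 -0.23  1.17  0.01  0.58]
```

```bash
python3 -m pendant '[{"x":0,"y":0,"z":0.05,"roll":0,"fingers":-1},{"x":0,"y":0,"z":0.02,"roll":0,"fingers":-1}]' 60
python3 plan.py 0.464 0.258 0.106 176
```

```text
clock: 9.15
ee_pos: [0.4674, 0.2608, 0.107]
orientation: [[-0.997, 0.076, 0.008], [0.076, 0.997, 0.016], [-0.006, 0.016, -1.0]]
wrist_force: [-2.9, -1.1, 5.0]
gripper_width: 0.0104
clock 9.15 p [0.4674 0.2608 0.107 ] yaw 175.66 tilt [ 0.0076  0.0157 -0.9998] F [-2.9 -1.1  5. ] w 0.0104
units x,y,z [ 0.04  -0.039  0.011] dist mm 4.5 roll -0.006 q [ 0.5   0.15 -0.24  1.17  0.01  0.58]
```

```bash
python3 -m pendant '[{"x":0,"y":0,"z":0,"roll":0,"fingers":-0.4},{"x":0,"y":0,"z":0,"roll":0,"fingers":-0.2},{"x":0,"y":0,"z":0,"roll":0,"fingers":0},{"x":0,"y":0,"z":0,"roll":0,"fingers":0},{"x":0,"y":0,"z":0,"roll":0,"fingers":0}]'
python3 plan.py 0.464 0.258 0.106 176
python3 -c "
from h import *
snap('side','s6');crop('s6',140,180,320,315,'s6c')"
```

```text
clock: 9.78
ee_pos: [0.468, 0.2611, 0.1063]
orientation: [[-0.997, 0.076, 0.008], [0.076, 0.997, 0.016], [-0.007, 0.016, -1.0]]
wrist_force: [0.4, -0.1, 0.4]
gripper_width: 0.0428
clock 9.78 p [0.468  0.2611 0.1063] yaw 175.66 tilt [ 0.008   0.0158 -0.9998] F [ 0.4 -0.1  0.4] w 0.0428
units x,y,z [ 0.046 -0.042  0.003] dist mm 5.0 roll -0.006 q [ 0.5   0.15 -0.24  1.17  0.01  0.58]
s6c 4.444444444444445
```

View pics/s6c.png

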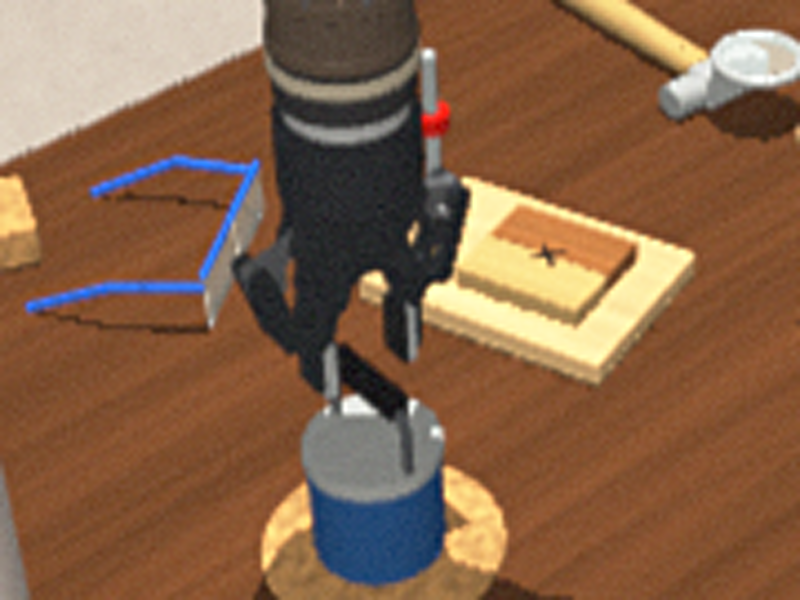

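```bash
python3 -m pendant '[{"x":0,"y":0,"z":-0.2,"roll":0,"fingers":0},{"x":0,"y":0,"z":-0.4,"roll":0,"fingers":0.3},{"x":0,"y":0,"z":-0.6,"roll":0,"fingers":0.3},{"x":0,"y":0,"z":-0.6,"roll":0,"fingers":0.3},{"x":0,"y":0,"z":-0.4,"roll":0,"fingers":0.3}]'
python3 plan.py 0.5335 -0.2535 0.25 201.2
python3 -c "
from h import *
snap('side','s7');crop('s7',140,180,320,315,'s7c')"
```

```text
clock: 10.45
ee_pos: [0.465, 0.2574, 0.2892]
orientation: [[-0.997, 0.076, 0.006], [0.076, 0.997, 0.015], [-0.005, 0.015, -1.0]]
wrist_force: [0.5, 0.8, -1.5]
gripper_width: 0.0556
clock 10.45 p [0.465  0.2574 0.2892] yaw 175.66 tilt [ 0.0057  0.0146 -0.9999] F [ 0.5  0.8 -1.5] w 0.0556
units x,y,z [-1.334 -6.31   0.401] dist mm 516.9 roll -0.426 q [0.5  0.14 0.15 1.57 0.01 0.58]
s7c 4.444444444444445
```

View pics/s7c.png

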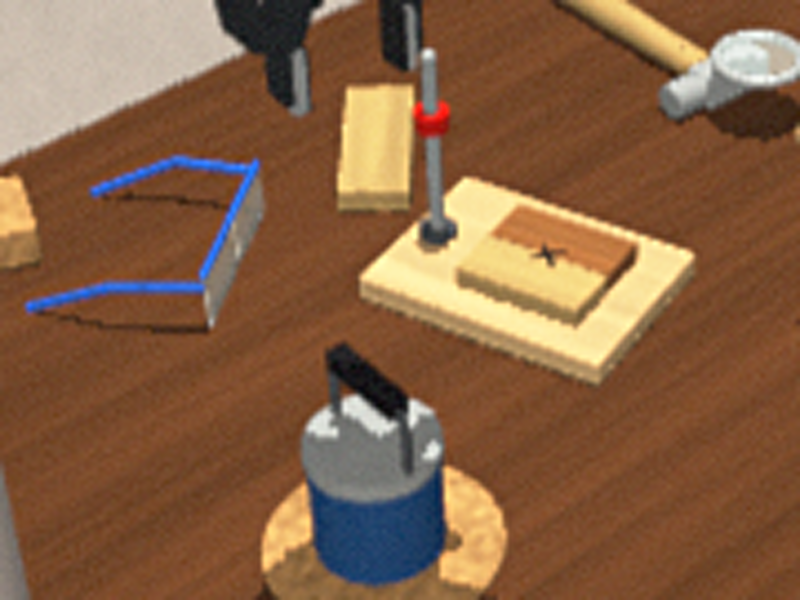

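```bash
python3 -m pendant '[{"x":-0.1,"y":-0.5,"z":0,"roll":0,"fingers":0.3},{"x":-0.16,"y":-0.75,"z":0,"roll":0,"fingers":0.3},{"x":-0.16,"y":-0.75,"z":0,"roll":0,"fingers":0.3},{"x":-0.16,"y":-0.75,"z":0,"roll":0,"fingers":0.3},{"x":-0.16,"y":-0.75,"z":0,"roll":0,"fingers":0.3},{"x":-0.16,"y":-0.75,"z":0,"roll":0,"fingers":0.3},{"x":-0.16,"y":-0.75,"z":0,"roll":0,"fingers":0.3},{"x":-0.1,"y":-0.5,"z":0,"roll":0,"fingers":0.3}]'
python3 plan.py 0.5335 -0.2535 0.25 201.2
```

```text
clock: 11.5
ee_pos: [0.5285, -0.1957, 0.2955]
orientation: [[-0.997, 0.068, 0.025], [0.068, 0.997, 0.019], [-0.023, 0.021, -1.0]]
wrist_force: [0.0, 0.5, -0.4]
gripper_width: 0.0554
clock 11.5 p [ 0.5285 -0.1957  0.2955] yaw 176.09 tilt [ 0.0246  0.0189 -0.9995] F [ 0.   0.5 -0.4] w 0.0554
units x,y,z [-0.098 -0.728  0.556] dist mm 73.7 roll -0.418 q [-0.37  0.2   0.24  1.59  0.03 -0.3 ]
```

```bash
python3 -m pendant '[{"x":-0.1,"y":-0.35,"z":0.1,"roll":-0.14,"fingers":0.3},{"x":0,"y":-0.3,"z":0.2,"roll":-0.14,"fingers":0.3},{"x":0,"y":0,"z":0.2,"roll":-0.14,"fingers":0.3},{"x":0,"y":0,"z":0,"roll":0,"fingers":0.3}]'
python3 plan.py 0.5335 -0.2535 0.15 201.2
python3 -c "
from h import *
snap('side','s8');crop('s8',240,120,380,225,'s8c');crop('s8',220,180,300,240,'s8j');snap('top','t8');crop('t8',225,165,305,225,'t8j');crop('t8',300,160,400,235,'t8l')"
```

```text
clock: 12.0
ee_pos: [0.5375, -0.2535, 0.2565]
orientation: [[-0.929, -0.369, 0.027], [-0.369, 0.929, 0.017], [-0.032, 0.006, -0.999]]
wrist_force: [-0.2, 0.3, 0.6]
gripper_width: 0.0558
clock 12.0 p [ 0.5375 -0.2535  0.2565] yaw -158.35 tilt [ 0.0273  0.0173 -0.9995] F [-0.2  0.3  0.6] w 0.0558
units x,y,z [0.088 0.011 1.329] dist mm 106.5 roll 0.007 q [-0.46  0.25  0.21  1.52  0.03 -0.83]
s8c 5.714285714285714
s8j 10.0
t8j 10.0
t8l 8.0
```

View pics/s8c.png

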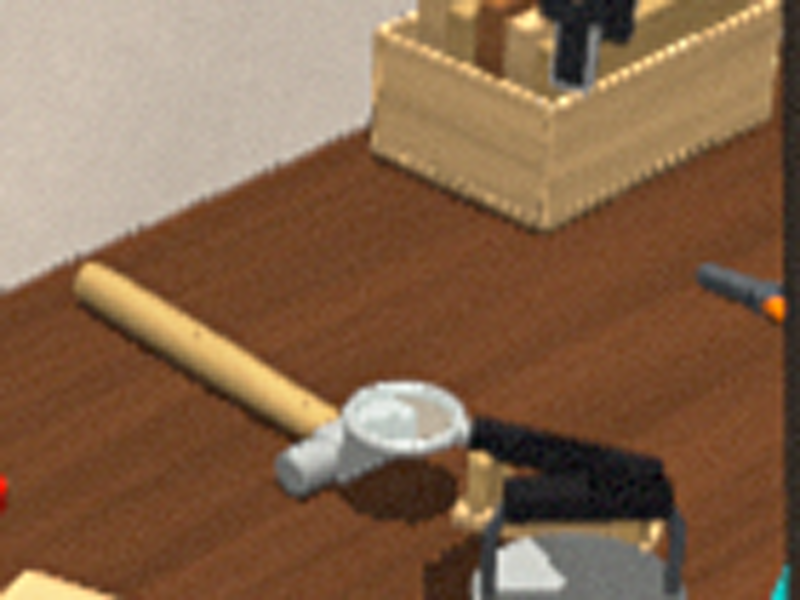

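View pics/s8j.png

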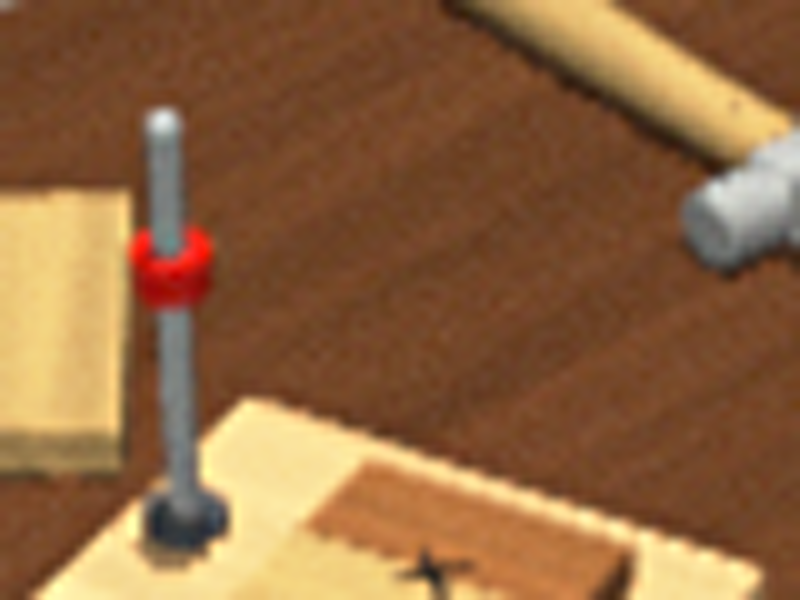

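View pics/t8j.png

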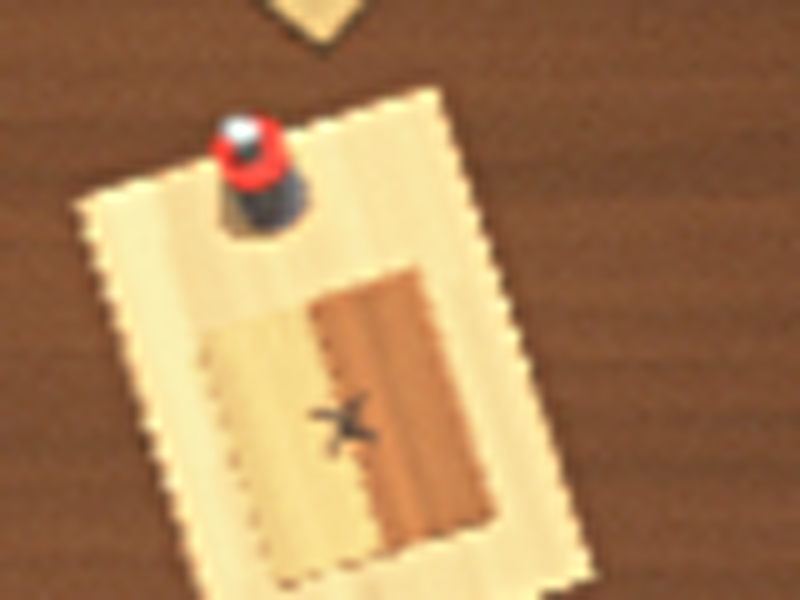

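View pics/t8l.png

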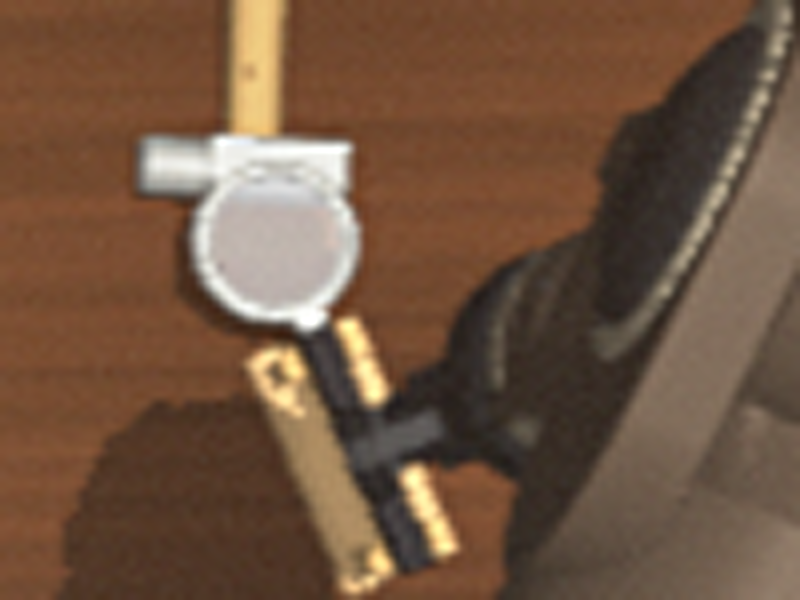

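```bash
python3 -c "
from h import *
T=lambda x,y:px(x,y,225,165,10);S=lambda x,y:px(x,y,220,180,10)
print('cross',tri(T(346,424),S(432,567)),plane('top',T(346,424),.032),plane('side',S(432,567),.032))
print('collar',tri(T(252,153),S(172,267)))
print('post',tri(T(240,130),S(162,122)))
print([plane('top',T(*c),.032).round(4) for c in((207,340),(415,270),(497,520),(288,587))])
print('collar z from side at post xy', [ (z,proj('side',[.6512,.0603,z]).round(2)) for z in(.105,.11,.115,.16)],S(172,267),S(162,115))
"
python3 plan.py 0.5428 -0.2499 0.10 201.2
```

```text
cross (array([0.57034159, 0.03539837, 0.0322363 ]), array([-0.05101265, -0.05056002]), array([0.08444659, 0.00817005])) [0.57018643 0.03523948 0.032     ] [0.57076973 0.03534468 0.032     ]
collar (array([0.65175407, 0.06021817, 0.10873507]), array([0.03934027, 0.03745273]), array([-0.06076254, -0.00827061]))
post (array([0.65148527, 0.06043654, 0.15812642]), array([-0.03228252, -0.03058676]), array([0.04877963, 0.00692924]))
[array([0.5999, 0.0822, 0.032 ]), array([0.6225, 0.0109, 0.032 ]), array([ 0.5364, -0.0155,  0.032 ]), array([0.5151, 0.0558, 0.032 ])]
collar z from side at post xy [(0.105, array([[236.86, 207.41]])), (0.11, array([[236.77, 205.97]])), (0.115, array([[236.68, 204.52]])), (0.16, array([[235.87, 191.21]]))] [236.75 206.25] [235.75 191.05]
clock 12.1 p [ 0.538  -0.2534  0.258 ] yaw -158.38 tilt [ 0.0294  0.0162 -0.9994] F [0.1 0.4 1.4] w 0.0558
units x,y,z [-0.006  0.01   1.976] dist mm 158.1 roll 0.007 q [-0.45  0.25  0.21  1.52  0.03 -0.83]
```

```bash
python3 -m pendant '[{"x":0,"y":0.01,"z":0.5,"roll":0,"fingers":0.3},{"x":0,"y":0,"z":0.6,"roll":0,"fingers":0.3},{"x":0,"y":0,"z":0.5,"roll":0,"fingers":0.3},{"x":0,"y":0,"z":0.35,"roll":0,"fingers":0.3},{"x":0,"y":0,"z":0,"roll":0,"fingers":0.3}]'
python3 plan.py 0.5428 -0.2499 0.026 201.2
python3 -c "
from h import *
snap('top','t9');crop('t9',300,160,400,235,'t9l')
snap('side','s9');crop('s9',240,130,380,235,'s9c')"
```

```text
clock: 12.72
ee_pos: [0.5465, -0.2494, 0.1061]
orientation: [[-0.931, -0.362, 0.04], [-0.362, 0.932, 0.011], [-0.041, -0.004, -0.999]]
wrist_force: [0.2, -0.8, 0.5]
gripper_width: 0.0554
clock 12.72 p [ 0.5465 -0.2494  0.1061] yaw -158.78 tilt [ 0.0401  0.0113 -0.9991] F [ 0.2 -0.8  0.5] w 0.0554
units x,y,z [0.087 0.015 0.999] dist mm 80.2 roll 0.0 q [-0.44  0.26 -0.11  1.17  0.03 -0.81]
t9l 8.0
s9c 5.714285714285714
```

View pics/t9l.png

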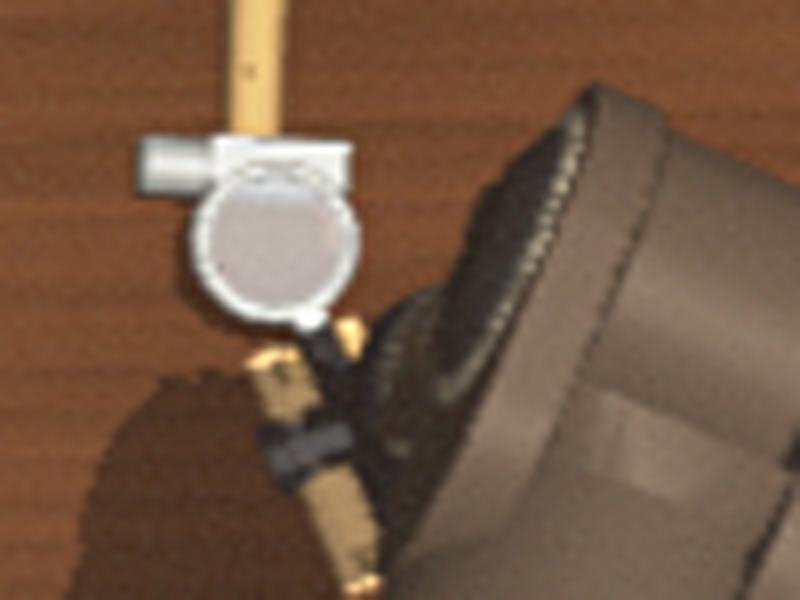

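View pics/s9c.png

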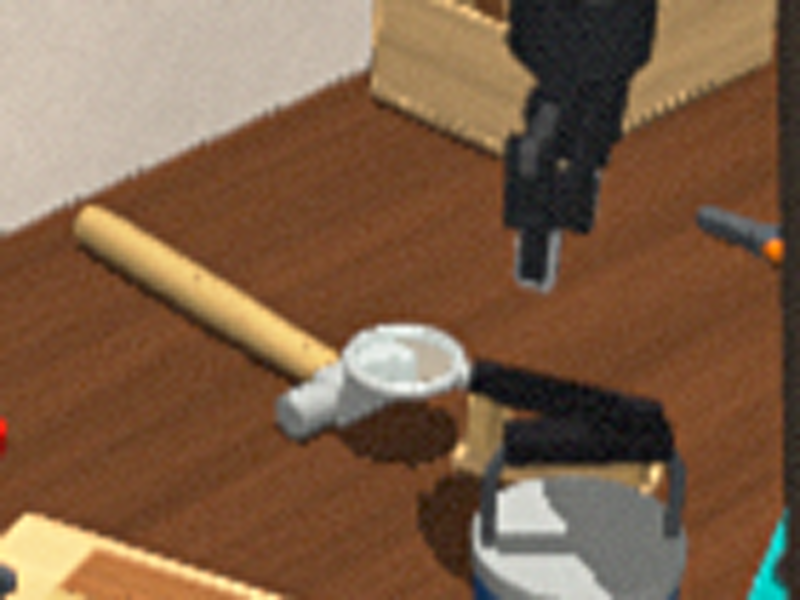

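```bash
python3 -m pendant '[{"x":0.09,"y":0.015,"z":0.4,"roll":0,"fingers":0.3},{"x":0,"y":0,"z":0.35,"roll":0,"fingers":0.3},{"x":0,"y":0,"z":0.2,"roll":0,"fingers":0.3},{"x":0,"y":0,"z":0,"roll":0,"fingers":0.3}]'
python3 plan.py 0.5428 -0.2499 0.026 201.2
```

```text
clock: 13.32
ee_pos: [0.5503, -0.2536, 0.0406]
orientation: [[-0.931, -0.361, 0.057], [-0.361, 0.933, 0.003], [-0.055, -0.018, -0.998]]
wrist_force: [0.5, 0.9, 0.5]
gripper_width: 0.0555
clock 13.32 p [ 0.5503 -0.2536  0.0406] yaw -158.81 tilt [ 0.0574  0.003  -0.9983] F [0.5 0.9 0.5] w 0.0555
units x,y,z [0.081 0.08  0.177] dist mm 16.8 roll -0.0 q [-0.45  0.28 -0.22  1.01  0.03 -0.81]
```

```bash
python3 -m pendant '[{"x":0.05,"y":0.08,"z":-0.06,"roll":0,"fingers":0.3},{"x":0,"y":0,"z":-0.06,"roll":0,"fingers":0.3},{"x":0,"y":0,"z":-0.06,"roll":0,"fingers":0.3},{"x":0,"y":0,"z":-0.06,"roll":0,"fingers":0.3},{"x":0,"y":0,"z":-0.06,"roll":0,"fingers":0.3},{"x":0,"y":0,"z":-0.06,"roll":0,"fingers":0.3}]'
python3 plan.py 0.5428 -0.2499 0.026 201.2
```

```text
clock: 14.08
ee_pos: [0.5441, -0.2498, 0.0755]
orientation: [[-0.931, -0.36, 0.063], [-0.361, 0.933, 0.0], [-0.059, -0.022, -0.998]]
wrist_force: [0.3, 0.7, -0.3]
gripper_width: 0.0555
clock 14.07 p [ 0.5441 -0.2498  0.0755] yaw -158.81 tilt [ 6.30e-02  4.00e-04 -9.98e-01] F [ 0.3  0.7 -0.3] w 0.0555
units x,y,z [0.052 0.019 0.616] dist mm 49.5 roll -0.0 q [-0.44  0.25 -0.19  1.07  0.03 -0.81]
```

```bash
python3 -m pendant '[{"x":0,"y":0,"z":-0.75,"roll":0,"fingers":0.3}]'
python3 plan.py 0.5428 -0.2499 0.026 201.2 | head -1
python3 -m pendant '[{"x":0,"y":0,"z":-0.75,"roll":0,"fingers":0.3}]' >/dev/null
python3 plan.py 0.5428 -0.2499 0.026 201.2 | head -1
python3 -m pendant '[{"x":0,"y":0,"z":0,"roll":0,"fingers":0.3}]' >/dev/null
python3 plan.py 0.5428 -0.2499 0.026 201.2
```

```text
clock: 14.2
ee_pos: [0.5376, -0.2485, 0.1315]
orientation: [[-0.931, -0.36, 0.054], [-0.361, 0.933, 0.004], [-0.052, -0.016, -0.999]]
wrist_force: [1.5, -1.0, 0.7]
gripper_width: 0.0555
clock 14.2 p [ 0.5376 -0.2485  0.1315] yaw -158.82 tilt [ 0.0545  0.0044 -0.9985] F [ 1.5 -1.   0.7] w 0.0555
clock 14.32 p [ 0.5337 -0.2485  0.1927] yaw -158.82 tilt [ 0.0534  0.0049 -0.9986] F [ 1.3 -0.5  0.1] w 0.0554
clock 14.45 p [ 0.5357 -0.2496  0.1983] yaw -158.81 tilt [ 0.061   0.0012 -0.9981] F [0.4 0.1 0.2] w 0.0556
units x,y,z [0.042 0.009 2.155] dist mm 172.4 roll -0.0 q [-0.45  0.2   0.02  1.34  0.03 -0.82]
```

```bash
python3 -c "
from h import *
for i in range(3):
  bot.read_camera('side'); s=bot.get_state(); print(s['clock'],np.round(s['ee_pos'],4),np.array(s['orientation'])[:,2].round(4),np.round(s['joint_vel'],3))
"
```

```text
14.5 [ 0.5348 -0.2491  0.1955] [ 0.0577  0.0028 -0.9983] [ 0.002  0.029 -0.07  -0.028 -0.    -0.001]
14.55 [ 0.534  -0.2487  0.1934] [ 0.0548  0.0042 -0.9985] [ 0.003  0.022 -0.048 -0.013 -0.001  0.   ]
14.6 [ 0.5335 -0.2484  0.192 ] [ 0.0527  0.0053 -0.9986] [ 0.002  0.014 -0.026 -0.002  0.001  0.   ]
```

```bash
cat > settle.py <<'E'
import sys; from h import *
for i in range(int(sys.argv[1])): bot.read_camera('side')
s=bot.get_state(); print("settled",round(s['clock'],2),np.round(s['ee_pos'],4),np.array(s['orientation'])[:,2].round(4))
E
for i in 1 ; do
python3 -m pendant '[{"x":0,"y":0,"z":-0.75,"roll":0,"fingers":0.3},{"x":0,"y":0,"z":0,"roll":0,"fingers":0.3}]' >/dev/null; python3 settle.py 3
python3 -m pendant '[{"x":0,"y":0,"z":-0.75,"roll":0,"fingers":0.3},{"x":0,"y":0,"z":0,"roll":0,"fingers":0.3}]' >/dev/null; python3 settle.py 3
done
```

```text
settled 15.0 [ 0.5261 -0.2466  0.2421] [ 0.0355  0.0136 -0.9993]
settled 15.4 [ 0.5204 -0.2455  0.2921] [ 0.018   0.0222 -0.9996]
```

```bash

python3 -m pendant '[{"x":0,"y":0.75,"z":0,"roll":0,"fingers":0.3},{"x":0,"y":0,"z":0,"roll":0,"fingers":0.3}]' >/dev/null; python3 settle.py 3
python3 -m pendant '[{"x":0,"y":-0.75,"z":0,"roll":0,"fingers":0.3}]' >/dev/null; python3 settle.py 4
```

```text
settled 15.8 [ 0.4991 -0.1909  0.2883] [ 0.0127  0.0238 -0.9996]
settled 16.12 [ 0.5208 -0.2483  0.2856] [ 0.0107  0.0248 -0.9996]
```

```bash

python3 plan.py 0.5428 -0.2499 0.026 201.2 | tail -1
python3 -m pendant '[{"x":-0.25,"y":0.05,"z":0.7,"roll":0,"fingers":0.3}]' >/dev/null; python3 settle.py 3
python3 -m pendant '[{"x":0,"y":0,"z":0.75,"roll":0,"fingers":0.3}]' >/dev/null; python3 settle.py 3
python3 -m pendant '[{"x":0,"y":0,"z":0.75,"roll":0,"fingers":0.3}]' >/dev/null; python3 settle.py 3
python3 plan.py 0.5428 -0.2499 0.026 201.2
```

```text
units x,y,z [-0.189 -0.179  3.247] dist mm 260.6 roll -0.007 q [-0.46  0.24  0.27  1.6   0.03 -0.82]
settled 16.4 [ 0.537  -0.2347  0.2272] [ 0.0047  0.0276 -0.9996]
settled 16.68 [ 0.5352 -0.2322  0.1668] [ 1.000e-04  2.950e-02 -9.996e-01]
settled 16.95 [ 0.5352 -0.2306  0.1085] [-4.000e-04  2.970e-02 -9.996e-01]
clock 16.95 p [ 0.5352 -0.2306  0.1085] yaw -159.14 tilt [-4.000e-04  2.970e-02 -9.996e-01] F [ 0.9 -0.1  1.7] w 0.0555
units x,y,z [ 0.007 -0.288  1.024] dist mm 85.1 roll -0.006 q [-0.42  0.26 -0.1   1.22  0.03 -0.79]
```

```bash

python3 -m pendant '[{"x":0,"y":-0.29,"z":0.3,"roll":0,"fingers":0.3}]' >/dev/null; python3 settle.py 4
python3 plan.py 0.5428 -0.2499 0.026 201.2
python3 -c "
from h import *
crop('t9',0,0,560,420,'x');snap('side','s10');crop('s10',270,150,370,225,'s10c')"
```

```text
settled 17.27 [ 0.5456 -0.2527  0.0879] [ 0.0042  0.0277 -0.9996]
clock 17.27 p [ 0.5456 -0.2527  0.0879] yaw -159.17 tilt [ 0.0042  0.0277 -0.9996] F [ 0.5 -0.4 -0.8] w 0.0555
units x,y,z [0.03  0.027 0.775] dist mm 62.1 roll -0.006 q [-0.45  0.3  -0.09  1.19  0.03 -0.81]
x 1.4285714285714286
s10c 8.0
```

View pics/s10c.png

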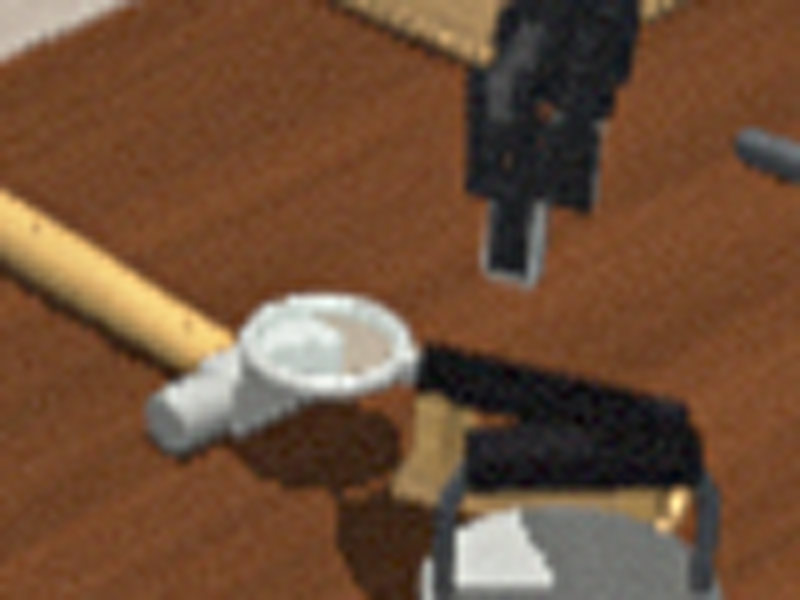

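```bash

python3 -m pendant '[{"x":0.03,"y":0.02,"z":0.4,"roll":0,"fingers":0.3}]' >/dev/null; python3 settle.py 4
python3 plan.py 0.5428 -0.2499 0.026 201.2 | tail -1
python3 -m pendant '[{"x":0,"y":0,"z":0.38,"roll":0,"fingers":0.3}]' >/dev/null; python3 settle.py 4
python3 plan.py 0.5428 -0.2499 0.026 201.2
```

```text
settled 17.65 [ 0.543  -0.2507  0.0573] [ 0.0048  0.0275 -0.9996]
units x,y,z [0.004 0.    0.391] dist mm 31.3 roll -0.005 q [-0.45  0.31 -0.15  1.12  0.03 -0.81]
settled 17.98 [ 0.5434 -0.2499  0.0282] [ 0.0052  0.0274 -0.9996]
clock 17.98 p [ 0.5434 -0.2499  0.0282] yaw -159.12 tilt [ 0.0052  0.0274 -0.9996] F [-0.2 -0.1  0.8] w 0.0559
units x,y,z [0.008 0.002 0.027] dist mm 2.3 roll -0.005 q [-0.45  0.33 -0.19  1.06  0.03 -0.81]
```

```bash

python3 -m pendant '[{"x":0,"y":0,"z":0.02,"roll":0,"fingers":-1},{"x":0,"y":0,"z":0,"roll":0,"fingers":-1},{"x":0,"y":0,"z":0,"roll":0,"fingers":-1},{"x":0,"y":0,"z":0,"roll":0,"fingers":-1},{"x":0,"y":0,"z":0,"roll":0,"fingers":-1},{"x":0,"y":0,"z":0,"roll":0,"fingers":-1}]' 60 ; python3 settle.py 1
python3 -c "
from h import *
snap('side','s11');crop('s11',270,150,370,225,'s11c')"
```

```text
clock: 18.73
ee_pos: [0.5451, -0.2507, 0.0301]
orientation: [[-0.934, -0.357, 0.009], [-0.356, 0.934, 0.025], [-0.017, 0.021, -1.0]]
wrist_force: [0.7, -0.1, -0.4]
gripper_width: 0.0134
settled 18.77 [ 0.5451 -0.2507  0.0301] [ 0.009   0.0254 -0.9996]
s11c 8.0
```

View pics/s11c.png

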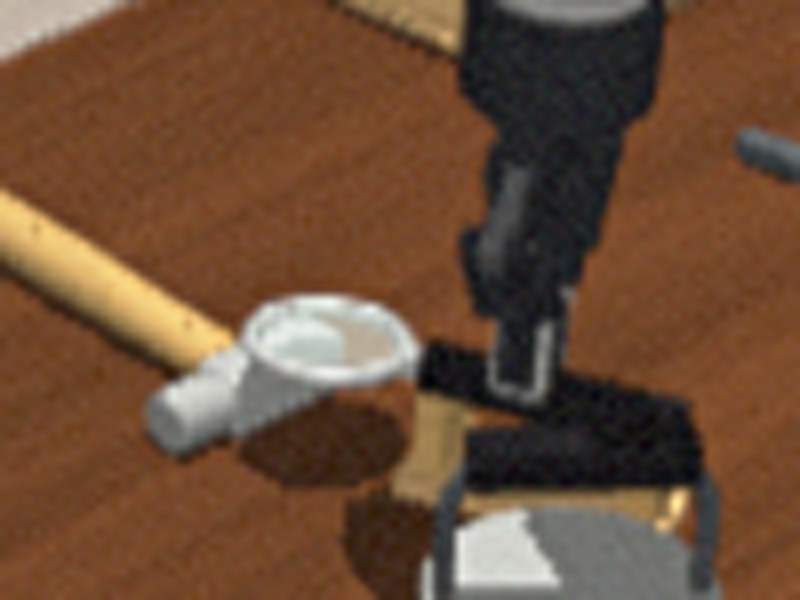

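```bash

python3 -m pendant '[{"x":0,"y":0,"z":-0.25,"roll":0,"fingers":-1}]' >/dev/null; python3 settle.py 4
python3 -m pendant '[{"x":0,"y":0,"z":-0.5,"roll":0,"fingers":-1}]' >/dev/null; python3 settle.py 4
python3 -m pendant '[{"x":0,"y":0,"z":-0.6,"roll":0,"fingers":-1}]' ; python3 settle.py 3
python3 -c "
from h import *
snap('side','s12');crop('s12',220,110,380,230,'s12c');snap('top','t12');crop('t12',280,150,380,225,'t12c')"
```

```text
settled 19.15 [ 0.5452 -0.2513  0.0501] [ 0.0096  0.0251 -0.9996]
settled 19.48 [ 0.545  -0.2524  0.0899] [ 0.0104  0.0248 -0.9996]
clock: 19.6
ee_pos: [0.5415, -0.2521, 0.1327]
orientation: [[-0.934, -0.357, 0.001], [-0.356, 0.934, 0.029], [-0.011, 0.027, -1.0]]
wrist_force: [0.8, -0.0, -0.9]
gripper_width: 0.0135
settled 19.75 [ 0.5454 -0.2541  0.1389] [ 0.0128  0.0236 -0.9996]
s12c 5.0
t12c 8.0
```

View pics/s12c.png

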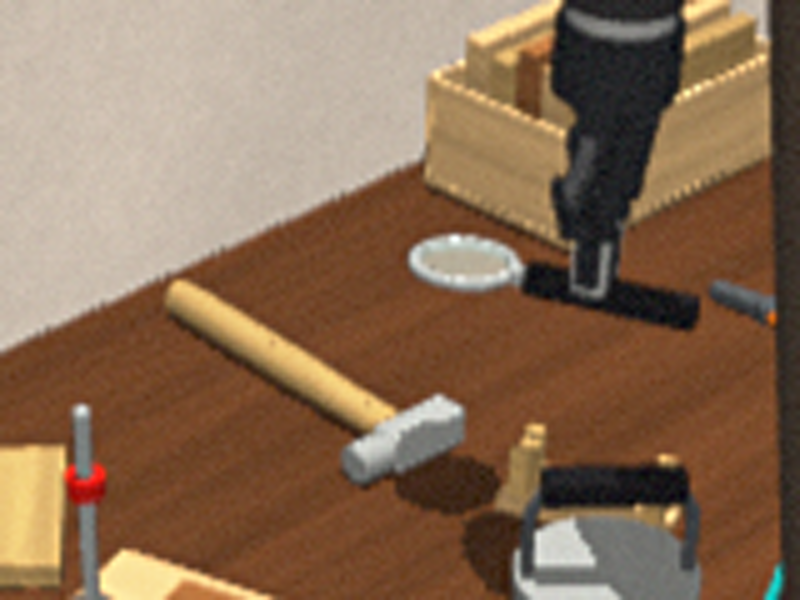

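View pics/t12c.png

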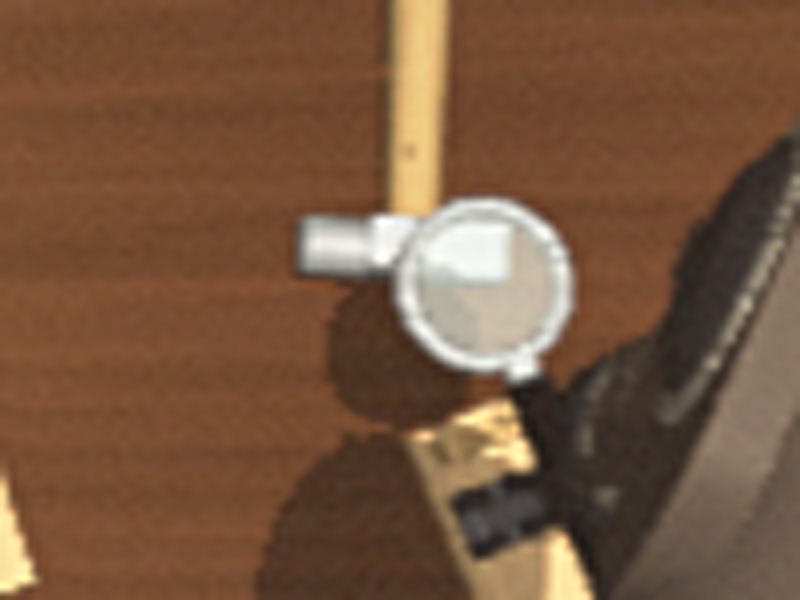

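```bash
python3 -c "
from h import *
X,a,b=tri(px(485,285,280,150,8),px(465,262.5,220,110,5));print('lens',X.round(4),a,b)
s=bot.get_state();R=np.array(s['orientation']);p=np.array(s['ee_pos']);print('in tool',(R.T@(X-p)).round(4), 'rel world',X-p, s['clock'],p)
# predicted handle ends if level
for nm,dz in(('level',0),('pitch 3deg lens down',-3),('3 up',3)):
  yaw=np.radians(20.9);g=p-R[:,2]*.019
  d=np.array([np.cos(yaw)*np.cos(np.radians(dz)),np.sin(yaw)*np.cos(np.radians(dz)),np.sin(np.radians(dz))])
  c=g.copy()
  for k in(.083,.045,-.067): q=proj('side',c+d*k)[0]; print(nm,k,((q-[220,110])*5).round(0))
"
```

```text
lens [ 0.6225 -0.224   0.1538] [-0.07334614 -0.0765068 ] [0.10643263 0.00382758]
in tool [-0.0842 -0.0002 -0.016 ] rel world [0.07854973 0.02939621 0.01744037] 19.85 [ 0.54399598 -0.25337571  0.13632895]
level 0.083 [465. 259.]
level 0.045 [523. 272.]
level -0.067 [698. 311.]
pitch 3deg lens down 0.083 [465. 265.]
pitch 3deg lens down 0.045 [523. 275.]
pitch 3deg lens down -0.067 [698. 306.]
3 up 0.083 [466. 253.]
3 up 0.045 [523. 268.]
3 up -0.067 [697. 316.]
```

```bash
python3 -c "
from h import *
print('bigtin handle',tri((302,257.5),(342,205)))
print(plane('top',(285,258),.12),plane('top',(320,258),.12))
"
python3 plan.py 0.4917 0.0059 0.20 -159.1
```

```text
bigtin handle (array([ 0.40052222, -0.10042716,  0.15985782]), array([0.26597645, 0.30095253]), array([-0.45349815, -0.00134905]))
[ 0.39938767 -0.04819242  0.12      ] [ 0.39727092 -0.15832105  0.12      ]
clock 19.85 p [ 0.544  -0.2534  0.1363] yaw -159.13 tilt [ 0.0087  0.0255 -0.9996] F [-0.   0.3 -1.2] w 0.0132
units x,y,z [-0.558  3.277 -0.719] dist mm 272.1 roll -0.0 q [-0.45  0.28 -0.01  1.28  0.03 -0.81]
```

```bash

python3 -m pendant '[{"x":0,"y":0,"z":-0.72,"roll":0,"fingers":-1}]' >/dev/null; python3 settle.py 4
python3 -m pendant '[{"x":-0.11,"y":0.65,"z":0,"roll":0,"fingers":-1}]' >/dev/null; python3 settle.py 4
python3 -m pendant '[{"x":-0.11,"y":0.65,"z":0,"roll":0,"fingers":-1}]' >/dev/null; python3 settle.py 4
python3 -m pendant '[{"x":-0.11,"y":0.65,"z":0,"roll":0,"fingers":-1}]' >/dev/null; python3 settle.py 4
python3 plan.py 0.4917 0.0059 0.19 -159.1
```

```text
settled 20.18 [ 0.5436 -0.2549  0.1931] [ 0.0086  0.0256 -0.9996]
settled 20.5 [ 0.5326 -0.2023  0.1925] [ 0.006   0.0263 -0.9996]
settled 20.82 [ 0.5221 -0.1507  0.1929] [ 0.005   0.026  -0.9996]
settled 21.15 [ 0.5119 -0.0995  0.1938] [ 0.0048  0.0254 -0.9997]
clock 21.15 p [ 0.5119 -0.0995  0.1938] yaw -158.98 tilt [ 0.0048  0.0254 -0.9997] F [ 0.4 -1.4 -1.5] w 0.0134
units x,y,z [-0.236  1.32   0.08 ] dist mm 107.4 roll 0.002 q [-0.21  0.12 -0.08  1.37  0.03 -0.57]
```

```bash

python3 -m pendant '[{"x":-0.12,"y":0.66,"z":0,"roll":0,"fingers":-1}]' >/dev/null; python3 settle.py 4
python3 -m pendant '[{"x":-0.12,"y":0.66,"z":0,"roll":0,"fingers":-1}]' >/dev/null; python3 settle.py 4
python3 plan.py 0.4917 0.0059 0.11 -159.1
python3 -c "
from h import *
snap('side','s13');crop('s13',200,140,320,230,'s13c');snap('top','t13');crop('t13',225,165,305,225,'t13c')"
```

```text
settled 21.48 [ 0.5024 -0.0476  0.1949] [ 0.0048  0.0247 -0.9997]
settled 21.8 [0.4929 0.0044 0.196 ] [ 0.005   0.0239 -0.9997]
clock 21.8 p [0.4929 0.0044 0.196 ] yaw -158.98 tilt [ 0.005   0.0239 -0.9997] F [-1.3  0.2 -0.8] w 0.0133
units x,y,z [2.200e-02 1.000e-03 1.075e+00] dist mm 86.0 roll 0.002 q [-0.01  0.06 -0.14  1.36  0.02 -0.37]
s13c 6.666666666666667
t13c 10.0
```

View pics/s13c.png

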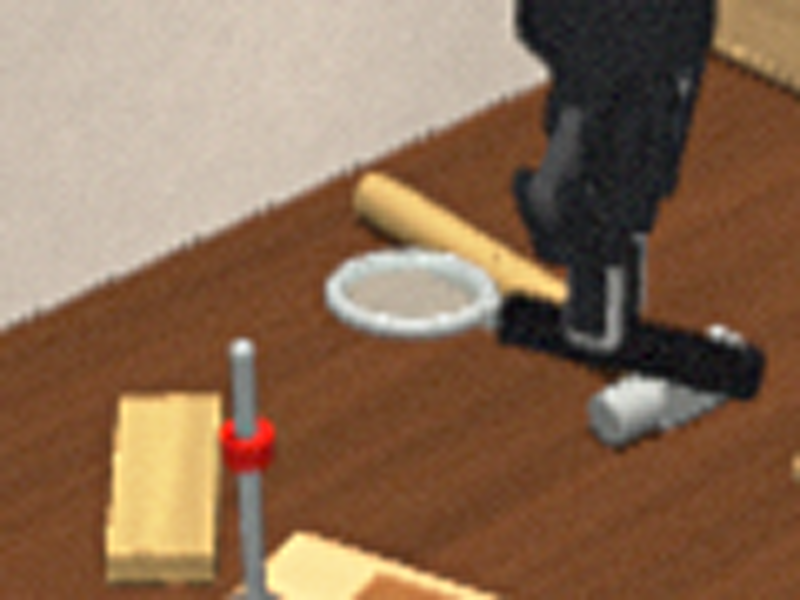

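View pics/t13c.png

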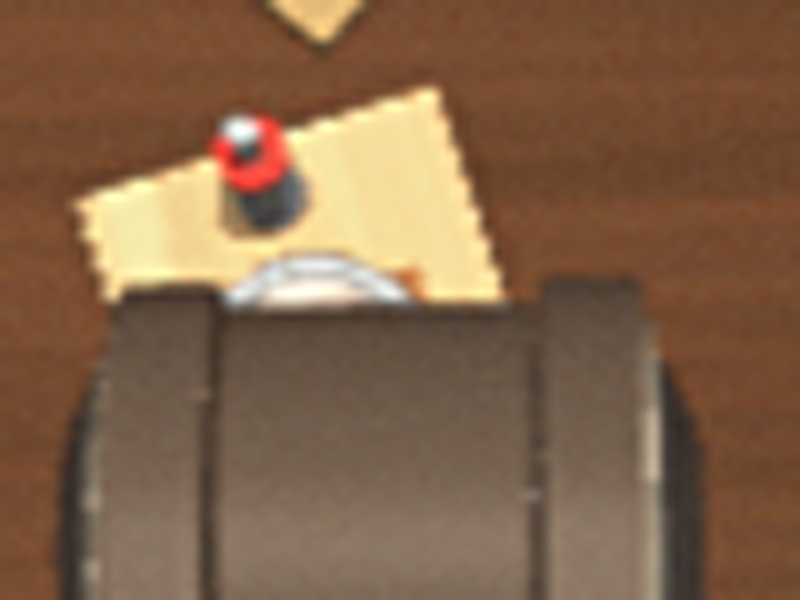

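```bash

python3 -m pendant '[{"x":0.02,"y":0,"z":0.7,"roll":0,"fingers":-1}]' >/dev/null; python3 settle.py 4
python3 -m pendant '[{"x":0,"y":0,"z":0.4,"roll":0,"fingers":-1}]' >/dev/null; python3 settle.py 5
python3 -c "
from h import *
s=bot.get_state();R=np.array(s['orientation']);p=np.array(s['ee_pos']);L=p+R@[-.0842,-.0002,-.016];print('lens',L.round(4),'move units',(R.T@(np.array([.5703,.0353,.109])-L)/.08).round(3),s['wrist_force'])
snap('side','s14');crop('s14',200,140,320,230,'s14c');snap('top','t14');crop('t14',225,165,305,225,'t14c')"
```

```text
settled 22.23 [0.4913 0.0037 0.1399] [ 0.003   0.0239 -0.9997]
settled 22.6 [0.4928 0.0042 0.1103] [ 0.0059  0.0239 -0.9997]
lens [0.5715 0.0336 0.1275] move units [0.009 0.021 0.231] [-0.10517754 -0.14517675 -1.68821563]
s14c 6.666666666666667
t14c 10.0
```

View pics/s14c.png

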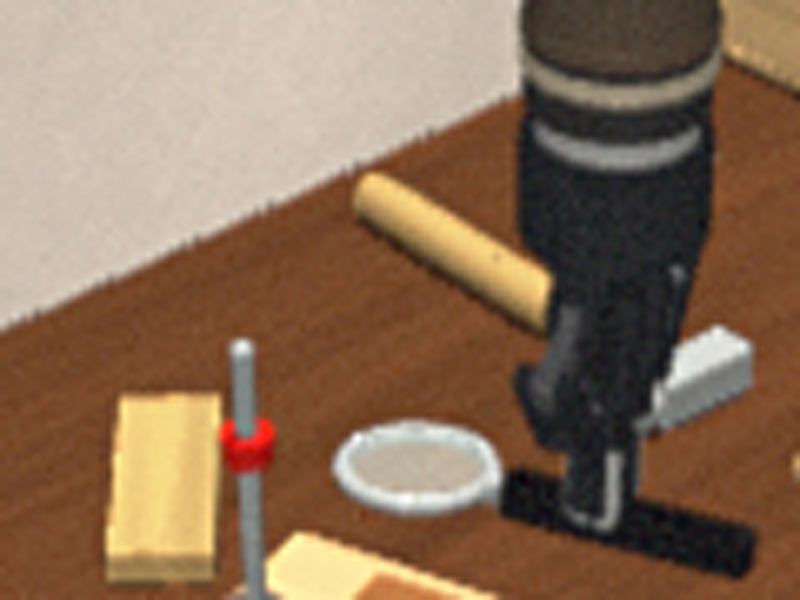

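View pics/t14c.png

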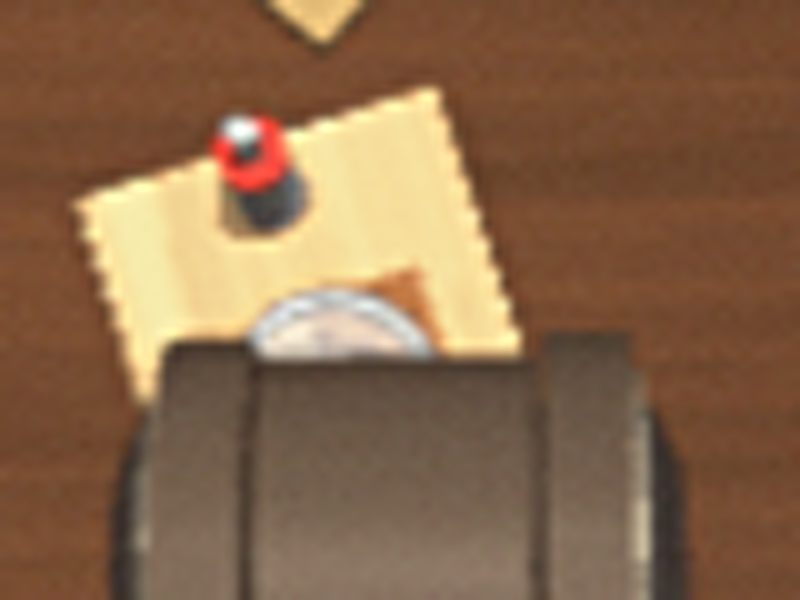

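```bash

python3 -m pendant '[{"x":0.01,"y":0.02,"z":0.23,"roll":0,"fingers":-1}]' >/dev/null; python3 settle.py 8
cat > lens.py <<'E'
from h import *
s=bot.get_state();R=np.array(s['orientation']);p=np.array(s['ee_pos']);L=p+R@[-.0842,-.0002,-.016];print(s['clock'],'lens',L.round(4),'move units',(R.T@(np.array([.5703,.0353,.109])-L)/.08).round(3),'F',np.round(s['wrist_force'],1),R[:,2].round(3))
E
python3 lens.py
python3 -c "
from h import *
snap('side','s15');crop('s15',225,175,305,235,'s15c');snap('top','t15');crop('t15',225,165,305,225,'t15c')
s=bot.get_state();R=np.array(s['orientation']);p=np.array(s['ee_pos']);L=p+R@[-.0842,-.0002,-.016]
a=np.linspace(0,2*np.pi,9)[:-1]; rim=np.array([.5703,.0353,.109])+.035*np.c_[np.cos(a),np.sin(a),0*a]
print('pred side',((proj('side',L)-[225,175])*10).round(0),'goal',((proj('side',[.5703,.0353,.109])-[225,175])*10).round(0))
q=(proj('top',rim+[0,0,.004])-[225,165])*10;print('goal rim top: top row',q[:,1].min(),'cols',q[:,0].min(),q[:,0].max())
q=(proj('side',rim)-[225,175])*10;print('goal rim side',q.min(0),q.max(0))
"
```

```text
settled 23.23 [0.492  0.006  0.0924] [ 0.0071  0.0239 -0.9997]
23.225 lens [0.5706 0.0354 0.1096] move units [0.004 0.    0.008] F [ 0.2 -0.2 -0.9] [ 0.007  0.024 -1.   ]
s15c 10.0
t15c 10.0
pred side [[372. 394.]] goal [[373. 395.]]
goal rim top: top row 288.50518740571573 cols 218.82382629074385 437.2411371292651
goal rim side [247.74889377 324.05302012] [498.02951443 468.38261447]
```

View pics/s15c.png

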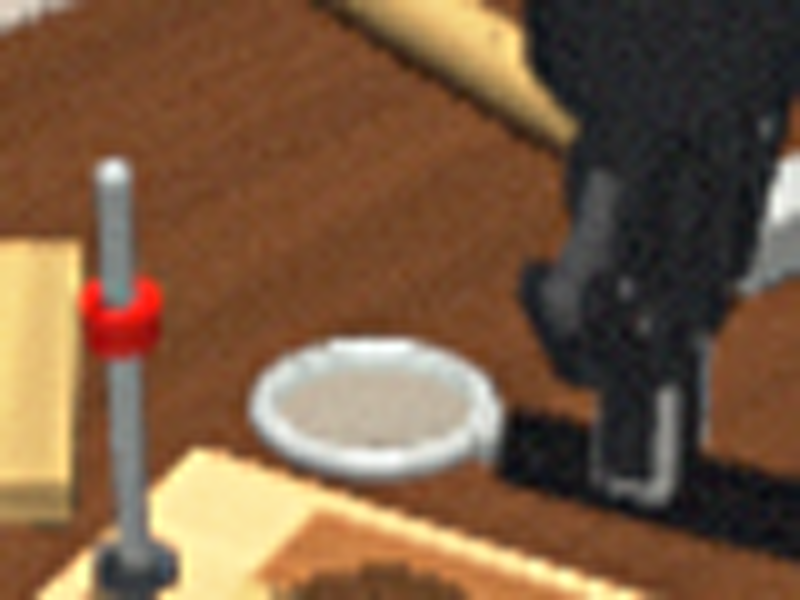

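View pics/t15c.png

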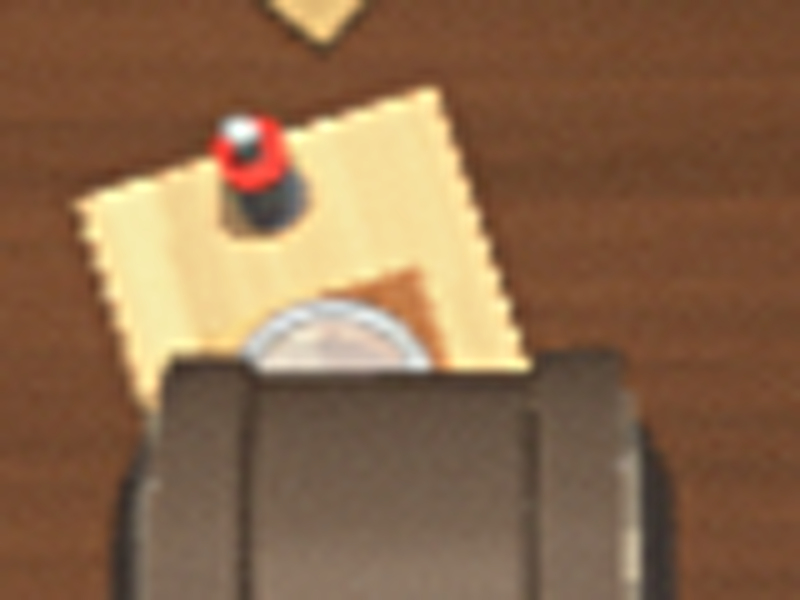

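```bash
python3 -c "
from h import *
crop('s15',245,203,285,233,'s15d');crop('t15',240,188,280,218,'t15d')"
```

```text
s15d 20.0
t15d 20.0
```

View pics/s15d.png

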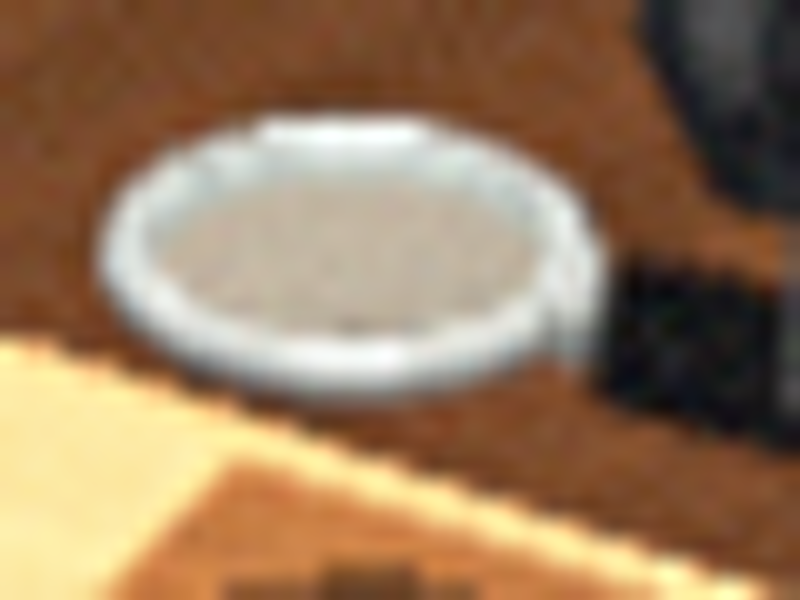

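View pics/t15d.png

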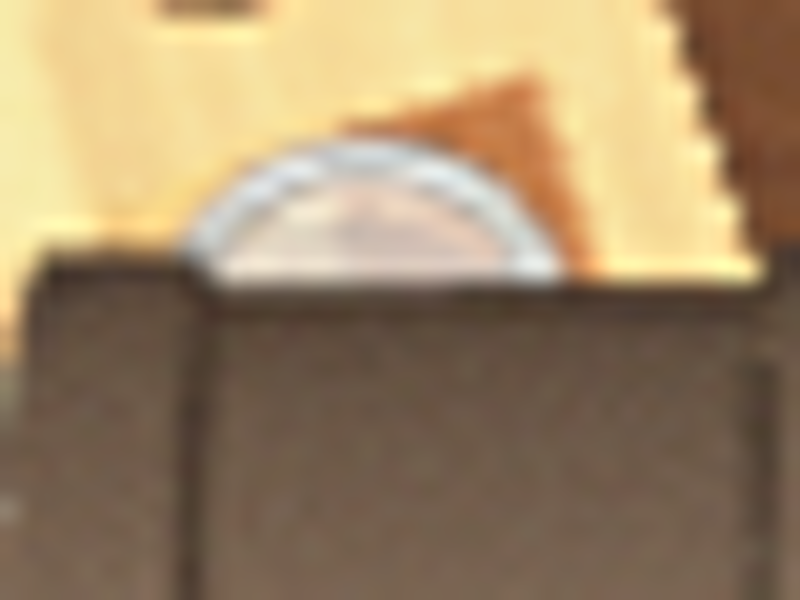

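```bash
python3 -c "
from h import *
t=px(372,356,240,188,20);s=px(350,256,245,203,20)
print(tri(t,s)); print('goal px',proj('top',[.5703,.0353,.109]),proj('side',[.5703,.0353,.109]),t,s)
for z in (.105,.107,.109): print(z,plane('top',t,z),plane('side',s,z))
"
```

```text
(array([0.56968768, 0.03543105, 0.10633862]), array([-0.24508614, -0.24134532]), array([0.39399215, 0.03939204]))
goal px [[257.87168887 204.81679132]] [[262.28566094 214.47738554]] [258.125 205.325] [262.025 215.325]
0.105 [0.56901622 0.03472549 0.105     ] [0.57201774 0.03484515 0.105     ]
0.107 [0.56883008 0.0346181  0.107     ] [0.56989174 0.0367131  0.107     ]
0.109 [0.56864394 0.03451072 0.109     ] [0.56776574 0.03858105 0.109     ]
```

```bash

python3 -m pendant '[{"x":0,"y":-0.01,"z":-0.03,"roll":0,"fingers":-1}]' >/dev/null; python3 settle.py 6
python3 lens.py; python3 settle.py 4
python3 -c "
from h import *
snap('side','s16');crop('s16',225,175,305,235,'s16c');crop('s16',0,0,560,420,'s16f')
snap('top','t16');crop('t16',0,0,560,420,'t16f');print(bot.get_state()['gripper_width'],bot.get_state()['ee_pos'])"
```

```text
settled 23.75 [0.492  0.0052 0.0944] [ 0.0066  0.0239 -0.9997]
23.75 lens [0.5707 0.0345 0.1117] move units [0.002 0.01  0.034] F [ 1.4  0.  -1.1] [ 0.007  0.024 -1.   ]
settled 23.95 [0.492  0.0052 0.0944] [ 0.0066  0.0239 -0.9997]
s16c 10.0
s16f 1.4285714285714286
t16f 1.4285714285714286
0.013338764069248053 [0.49203286 0.0051845  0.094411  ]
```

View pics/s16f.png

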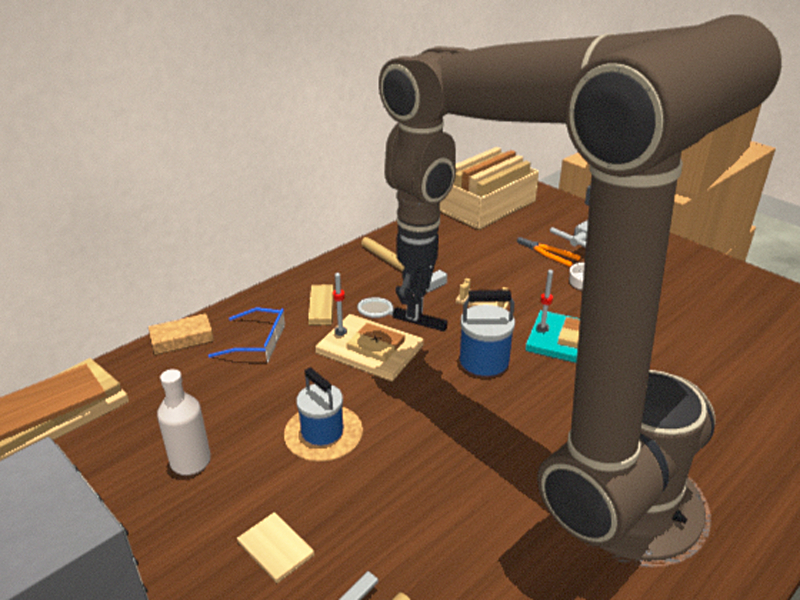

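View pics/t16f.png

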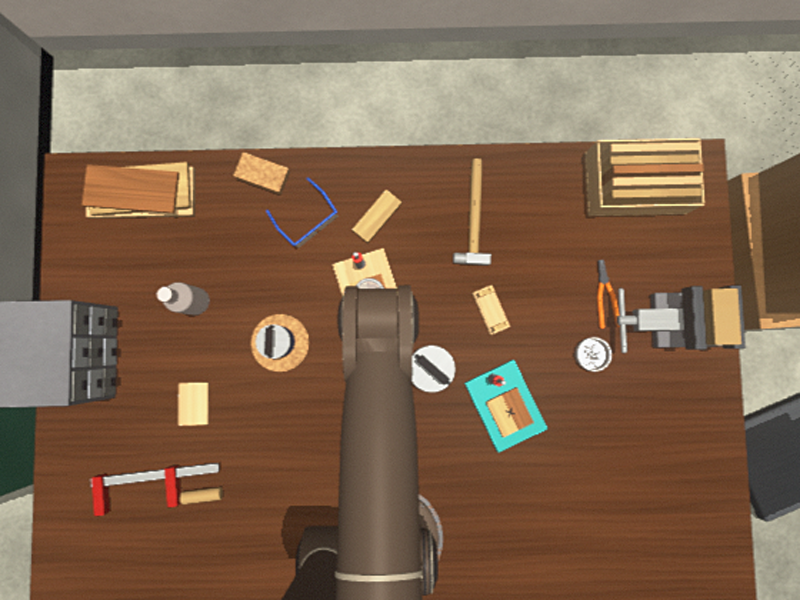

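```bash
python3 -c "
from cell import bot
print(bot.sign_off(), bot.get_state()['clock'])"
```

```text
the job is handed in; nothing more can be done
the job is handed in; nothing more can be done
```

I lifted the small blue tin by its handle, set it upright on the cork mat and let go. I then picked up the loupe and held it over the pencil cross at collar height. I handed the job in at about 24 s with it still gripped; no verdict was reported.

- **Tin:** the final side and top pictures show it standing upright, well inside the mat's edge. The wrist force rose only to about 5 N when it touched down.
- **Loupe position:** my best estimate for the lens centre is (0.570, 0.0355, 0.109) m. The cross was measured at (0.570, 0.035) and the collar at 0.109 to 0.110 m. The lens was steady over the last readings, and nothing else was touching it or the gripper in the pictures.
- **Level:** the gripper leaned about 1.4° both when it gripped the loupe and at the end. I take the lens to be level within about 1°.
- **Disagreement:** just before the last correction, the camera put the lens height about 3 mm below what my arm-based estimate gave. I traced most of that to a reading taken while the arm was still settling. I raised the loupe 2 mm, so the height is good to about 2 mm. I did not remeasure the lens height from the pictures after that.
- **Not seen directly:** at the end the arm hid most of the lens from the top camera. The centring there rests on the visible part of the rim, the side view and the arm's own readings.
- **Other items:** the collar and the other things on the bench look unmoved in the final pictures.

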